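# Set and load the nut mill

### The arm

A 7-joint arm with a two-finger parallel gripper is mounted at the origin on the work surface; the furniture and walls round the work are solid. World frame = base frame: x ahead of the robot, y to its left, z up, the work surface at z = 0. Lengths are in m, angles in rad, forces in N, time in s.
With the tool pointing down it reaches from about 0.35 to 0.9 m from the base axis. Payload 8.1 kg.
Tool frame: the origin (TCP) lies at the very end of the fingers, on their centre line; the grasp point (between the pads) lies 19 mm behind it; x points along the fingers, z is the direction in which the jaws open and shut, and the axes are right-handed (so a half turn about x gives the same grasp; the last joint's range is limited). The gripper opens to 92 mm and grips with 3 to 60 N. Pads are 19 mm wide; open, the fingers measure 130 mm over their backs; the gripper's body (75 mm by 190 mm) begins 47 mm behind the grasp point.
Start: joints at [1.035, 0.434, 0.025, 1.573, -0.012, 1.134, -0.075], TCP at [0.262, -0.567, 0.227] pointing down, gripper open.
Joint ranges: [-2.62, 2.62], [-0.44, 2.09], [-1.27, 1.32], [0.08, 2.57], [-1.32, 4.46], [0.12, 2], [-2.74, 2.74]. Speed limits (rad/s): [2.22, 2.22, 3.01, 3.01, 3.14, 3.14, 3.14].

### API

Orientations are given as a rotation vector (axis times angle).
In Python, from station import manip, get_image gives the robot as it stands.
- The arm moves only by the tool step_arm, never from a script. Its argument "targets" is a list of rows, each an object of numbers: "tx", "ty", "tz": the shift along the tool's x, y, z in m; "ax", "ay", "az": the turn, a rotation vector about the tool's x, y, z in rad; "hand": the closure, from 0 (fully open) to 1 (shut). A call has 1 to 8 rows; each row shifts and turns the commanded pose from where the row before left it, along the tool's axes as they then stand; what a row does not reach is not made up. A row lasts 1/10 s, in which the tool goes at most 50 mm and 8.59 degrees, less where a joint would pass 70% of its speed; a pose out of reach is approached as far as the arm can. A call is refused whole if a number of a shift passes 0.05 or a number of a turn 0.15, either way. A call with a gripper value outside its range is refused whole. The fingers move at their own pace and stop on an object; "grip_force" is the grip in N (left out, the last holds). Time passes only in rows, so rows that do not move let the fingers close. It gives the time, the measured TCP pose, the force and the opening at its end, in the units of the state.
- manip.get_state(): the state, without advancing time (a new reading comes with each control period).
- get_image(name): name is "side" or "top" or "wrist"; returns a dict with "image" (420x560x3 uint8, red, green, blue), "vertical_fov" (degrees; the focal length in pixels is half the picture's height over the tangent of half this angle, whatever the lens; pixels are square), "cx", "cy" (the principal point, pixels), "extrinsics" (4x4, takes a point from camera to world coordinates). Camera axes: x right, y down, z forward; pixel columns grow to the right and rows downward; lengths in m; the calibration is good to about 2 mm. A picture is of the moment at which its call begins. There is no depth.
- manip.close_job(): hands the job in, once; it reports no verdict.
The state is a dict: "t": time; "q": joint angles; "joint_vel": joint speeds; "joint_torque": joint torques, N m; "tcp_pos": TCP position; "tool_rot": TCP orientation; "contact_force": force on the tool from outside, world axes, zero at the start; "moment": the same for the moment, N m; "width": finger opening in m.
Only numpy, scipy, OpenCV 4.12 (cv2) and the standard library are available. Lean on these libraries where they do the work, as an engineer would, in place of code of your own. Each camera call takes 0.05 s, during which the arm holds its last target. There are 200 camera calls.

### The job

Get the nut mill ready for this batch of walnuts. While the hopper is still empty and covered, push the catch drawer fully home and roll the thumbwheel to click 6, the walnut setting (the long mark on its scale). Then slide the hopper cover fully open, tip the tray of walnuts into the hopper, put in every walnut lying loose on the counter as well, slide the cover fully shut over them, and leave the empty tray standing level on the counter without upsetting the jar of nuts, the mug or the kitchen timer.

Things in the scene. Friction and masses are not known exactly. Their poses are not given: they have to be found in the camera images.
- mill: electric nut mill, fixed: white housing, square steel hopper at its left rear, motor housing to the right of that, lower control deck in front of the motor. Origin on the counter under the hopper's centre; x to its back (away from the robot), y to its left, z up. Hopper outside +-64 mm in x and y, with a drawer casing in front of it (to x = -115 mm, 70 mm high).
- hopper_mouth (a point): centre of the hopper's mouth at rim height, 160 mm above the counter; axes as the mill's. The mouth is 112 x 112 mm; two rails at x = +-67 mm stand 7 mm above the rim; steel rollers about 76 mm below it carry the nuts. It holds the whole batch below the rim if they are spread out.
- deck_top (a point): middle of the control deck's flat top, mill frame (-101, -126, 110) mm; the deck spans 78 mm along the mill's x and 112 mm along its y and carries the thumbwheel and its scale.
- gap_wheel (a joint): knurled black thumbwheel that sets the roller gap, rad: level axis along the mill's y, radius 30 mm, 16 mm wide, standing 16 mm out of the deck. Grows as its top is rolled away from the robot (mill +x). Rests only on clicks, 0.2618 rad (7.9 mm of rim) apart, from stop 0 to stop 2.094 (click 8); click 6 is 1.571. About 1.5 N along the rim moves it a click; press down 3 to 6 N for grip.
- scale_pointer_tip (a point): top of the small steel pointer in the slot 33 mm to the right of the wheel. It moves 6 mm towards the mill's back per click, along nine marks for clicks 0 (nearest) to 8; the mark of click 6 is twice as long as the others.
- wheel_top (a point): the top of the thumbwheel's rim, mill frame (-104, -105, 126) mm; axes as the mill's. It does not turn with the wheel.
- catch_drawer (a joint): how far the catch drawer stands out of the mill's front, below the hopper, in m: 0 is fully home, it slides out towards the mill's -x (at most 0.06); about 1.2 N moves it.
- drawer_front (a point): centre of the catch drawer's front face (116 mm wide, 52 mm high, 36 mm above the counter); moves with the drawer. A steel pull, 36 mm wide and 5 mm thick, stands 11 mm out of the face, 16 mm above this point. Home, this point is at mill x = -123 mm.
- hopper_cover (a joint): how far the hopper's flat cover has been slid, in m: 0 is shut, 0.118 fully open. It slides to the mill's right (its -y) on rails, over the motor housing (mill frame x -64 to 64, y -184 to -64, top z 157 mm); about 1 N moves it and it stays where it is left.
- cover_knob (a point): middle of the black bar knob on top of the cover: the bar is 46 mm along the mill's x, 14 mm along its y and 24 mm tall (12 mm above and below this point), standing on the middle of the cover; moves with the cover.
- nut_tray: loose steel nut tray, 160 long (its x) x 92 mm wide, about 0.28 kg, 32 mm walls at back and sides; the +x end is open and pours: over the last 35 mm the 4 mm floor ramps up by 0.18 rad to a lip. A dark wooden bridge handle crosses its middle. Origin at the centre of its underside; x towards the lip, z up. Tilted lip-down by 0.55 to 0.8 rad the nuts roll out.
- tray_lip (a point): middle of the tray's pouring lip: tray frame (80, 0, 10) mm.
- tray_handle (a point): middle of the tray's wooden handle bar: tray frame (0, 0, 78) mm. The bar is 14 mm thick along the tray's x, 100 mm along its y and 24 mm tall, flat-sided; there are 62 mm of free height between it and the tray's floor.
- walnut_1: a whole walnut, 40 long (its x) x 35 x 33 mm, 14 g, lightly ridged and egg-shaped; origin at its centre, 17 mm above what it lies on. Starts in the tray; may be absent.
- walnut_2: a whole walnut, 40 long (its x) x 35 x 33 mm, 14 g, lightly ridged and egg-shaped; origin at its centre, 17 mm above what it lies on. Starts in the tray; may be absent.
- walnut_3: a whole walnut, 40 long (its x) x 35 x 33 mm, 14 g, lightly ridged and egg-shaped; origin at its centre, 17 mm above what it lies on. Starts in the tray; may be absent.
- walnut_4: a whole walnut, 40 long (its x) x 35 x 33 mm, 14 g, lightly ridged and egg-shaped; origin at its centre, 17 mm above what it lies on. Starts in the tray; may be absent.
- walnut_5: a whole walnut, 40 long (its x) x 35 x 33 mm, 14 g, lightly ridged and egg-shaped; origin at its centre, 17 mm above what it lies on. Starts in the tray; may be absent.
- walnut_6: a whole walnut, 40 long (its x) x 35 x 33 mm, 14 g, lightly ridged and egg-shaped; origin at its centre, 17 mm above what it lies on. Starts loose on the counter; may be absent.
- walnut_7: a whole walnut, 40 long (its x) x 35 x 33 mm, 14 g, lightly ridged and egg-shaped; origin at its centre, 17 mm above what it lies on. Starts loose on the counter; may be absent.
- walnut_8: a whole walnut, 40 long (its x) x 35 x 33 mm, 14 g, lightly ridged and egg-shaped; origin at its centre, 17 mm above what it lies on. Starts loose on the counter; may be absent.
- nut_jar: glass jar of mixed nuts, 93 mm wide, 89 mm high, a bystander; origin under its centre.
- mug: white mug, 83 x 113 x 93 mm with its handle, a bystander; origin on its underside.
- timer: round wind-up kitchen timer, 66 mm wide, 48 mm high, a bystander; origin under its centre.
Things that resemble listed ones, but are neither listed nor needed, are in the scene too. Leave any red look-alike of the nut_tray alone.

How it is judged:
On the way, in this order (a step that is already met when the one before it is completed fails the run):
1. with the cover shut and no nut in the hopper, the drawer is fully home and the thumbwheel rests on click 6 (value of joint gap_wheel between 1.49 and 1.65 rad and value of joint catch_drawer below 0.004 m and value of joint hopper_cover below 0.012 m and not (x of walnut_1 in the frame of hopper_mouth between -0.058 and 0.058 m and y of walnut_1 in the frame of hopper_mouth between -0.058 and 0.058 m and z of walnut_1 in the frame of hopper_mouth between -0.09 and 0 m) and not (x of walnut_2 in the frame of hopper_mouth between -0.058 and 0.058 m and y of walnut_2 in the frame of hopper_mouth between -0.058 and 0.058 m and z of walnut_2 in the frame of hopper_mouth between -0.09 and 0 m) and not (x of walnut_3 in the frame of hopper_mouth between -0.058 and 0.058 m and y of walnut_3 in the frame of hopper_mouth between -0.058 and 0.058 m and z of walnut_3 in the frame of hopper_mouth between -0.09 and 0 m) and not (x of walnut_4 in the frame of hopper_mouth between -0.058 and 0.058 m and y of walnut_4 in the frame of hopper_mouth between -0.058 and 0.058 m and z of walnut_4 in the frame of hopper_mouth between -0.09 and 0 m) and not (x of walnut_5 in the frame of hopper_mouth between -0.058 and 0.058 m and y of walnut_5 in the frame of hopper_mouth between -0.058 and 0.058 m and z of walnut_5 in the frame of hopper_mouth between -0.09 and 0 m) and not (x of walnut_6 in the frame of hopper_mouth between -0.058 and 0.058 m and y of walnut_6 in the frame of hopper_mouth between -0.058 and 0.058 m and z of walnut_6 in the frame of hopper_mouth between -0.09 and 0 m) and not (x of walnut_7 in the frame of hopper_mouth between -0.058 and 0.058 m and y of walnut_7 in the frame of hopper_mouth between -0.058 and 0.058 m and z of walnut_7 in the frame of hopper_mouth between -0.09 and 0 m) and not (x of walnut_8 in the frame of hopper_mouth between -0.058 and 0.058 m and y of walnut_8 in the frame of hopper_mouth between -0.058 and 0.058 m and z of walnut_8 in the frame of hopper_mouth between -0.09 and 0 m)), for 0.4 s.
2. the hopper cover is slid fully open (to within 12 mm) (value of joint hopper_cover above 0.106 m), for 0.2 s.
3. the tray is tipped, its lip down over the open hopper (angle between nut_tray's own z axis and vertical above 0.4 rad and x of tray_lip in the frame of hopper_mouth between -0.06 and 0.06 m and y of tray_lip in the frame of hopper_mouth between -0.07 and 0.07 m and z of tray_lip in the frame of hopper_mouth between -0.03 and 0.12 m), for 0.2 s.
At the end, for the whole second after the job is handed in: every walnut lies in the hopper below its rim, the cover is shut to within 5 mm, the thumbwheel rests on click 6 (within a third of a click), the drawer is home to within 4 mm, and the tray stands flat on the counter at rest (x of walnut_1 in the frame of hopper_mouth between -0.058 and 0.058 m and y of walnut_1 in the frame of hopper_mouth between -0.058 and 0.058 m and z of walnut_1 in the frame of hopper_mouth between -0.09 and -0.01 m and x of walnut_2 in the frame of hopper_mouth between -0.058 and 0.058 m and y of walnut_2 in the frame of hopper_mouth between -0.058 and 0.058 m and z of walnut_2 in the frame of hopper_mouth between -0.09 and -0.01 m and x of walnut_3 in the frame of hopper_mouth between -0.058 and 0.058 m and y of walnut_3 in the frame of hopper_mouth between -0.058 and 0.058 m and z of walnut_3 in the frame of hopper_mouth between -0.09 and -0.01 m and x of walnut_4 in the frame of hopper_mouth between -0.058 and 0.058 m and y of walnut_4 in the frame of hopper_mouth between -0.058 and 0.058 m and z of walnut_4 in the frame of hopper_mouth between -0.09 and -0.01 m and x of walnut_5 in the frame of hopper_mouth between -0.058 and 0.058 m and y of walnut_5 in the frame of hopper_mouth between -0.058 and 0.058 m and z of walnut_5 in the frame of hopper_mouth between -0.09 and -0.01 m and x of walnut_6 in the frame of hopper_mouth between -0.058 and 0.058 m and y of walnut_6 in the frame of hopper_mouth between -0.058 and 0.058 m and z of walnut_6 in the frame of hopper_mouth between -0.09 and -0.01 m and x of walnut_7 in the frame of hopper_mouth between -0.058 and 0.058 m and y of walnut_7 in the frame of hopper_mouth between -0.058 and 0.058 m and z of walnut_7 in the frame of hopper_mouth between -0.09 and -0.01 m and x of walnut_8 in the frame of hopper_mouth between -0.058 and 0.058 m and y of walnut_8 in the frame of hopper_mouth between -0.058 and 0.058 m and z of walnut_8 in the frame of hopper_mouth between -0.09 and -0.01 m and value of joint gap_wheel between 1.49 and 1.65 rad and value of joint catch_drawer below 0.004 m and value of joint hopper_cover below 0.005 m and height (world z) of nut_tray between -0.004 and 0.005 m and angle between nut_tray's own z axis and vertical below 0.06 rad and linear speed of nut_tray below 0.02 m/s); the robot touches nothing.
It fails at once if the jar of nuts is upset or shoved more than 5 cm (angle between nut_jar's own z axis and vertical above 0.5 rad or distance of nut_jar from where it was at the start of the episode above 0.05 m).
It fails at once if the mug is upset or shoved more than 5 cm (angle between mug's own z axis and vertical above 0.5 rad or distance of mug from where it was at the start of the episode above 0.05 m).
It fails at once if the kitchen timer is upset or shoved more than 5 cm (angle between timer's own z axis and vertical above 0.5 rad or distance of timer from where it was at the start of the episode above 0.05 m).
Of walnut_1, walnut_2, walnut_3, walnut_4, walnut_5 only 3 to 5 are there at a start; the rules pass over those that are not, and their reading is None.
Of walnut_6, walnut_7, walnut_8 only 2 to 3 are there at a start; the rules pass over those that are not, and their reading is None.
At some moment in a run one of nut_tray may be knocked a few centimetres aside while the robot is not near it.
It also fails if it takes over 210 s, if anything falls off the work surface, if the arm or the gripper's body presses on something with over 40 N, if the wrist force passes 120 N, or if a joint passes its speed limit or range.

## Working session

There is one attempt and no reset: what is moved stays moved. The work goes in short steps, Python scripts to look and compute and a tool call to move; the robot and the scene stay as the last step left them, time stands still between calls to the robot, and variables do not carry over. Pictures are saved under pics/ and viewed, on a budget of 14 in all, crops included, one or two more only if the job needs it, and the job is handed in when it is done.

Besides the shell and the picture viewer there is one more tool, called after ">>>" as name([rows], argument=value, ...), one row to a line, values as JSON. step_arm: Moves the arm, as the interface text tells. Its arguments: {"type":"object","properties":{"targets":{"type":"array","items":{"type":"object","properties":{"tx":{"type":"number"},"ty":{"type":"number"},"tz":{"type":"number"},"ax":{"type":"number"},"ay":{"type":"number"},"az":{"type":"number"},"hand":{"type":"number"}}}},"grip_force":{"type":"number"}},"required":["targets"]}

```bash
ls; mkdir -p pics; cat > h.py <<'E'
import numpy as np, cv2
from station import manip, get_image
from scipy.spatial.transform import Rotation as R
import pickle
def snap(name, tag):
    d=get_image(name); pickle.dump(d,open(f'pics/{tag}.pkl','wb'))
    cv2.imwrite(f'pics/{tag}.png',d['image'][:,:,::-1]); return d
def load(tag): return pickle.load(open(f'pics/{tag}.pkl','rb'))
def foc(d): return d['image'].shape[0]/2/np.tan(np.radians(d['vertical_fov'])/2)
def at(d,u,v,z):
    f=foc(d);E=np.array(d['extrinsics']);r=E[:3,:3]@np.array([(u-d['cx'])/f,(v-d['cy'])/f,1])
    return E[:3,3]+r*(z-E[2,3])/r[2]
def px(d,p):
    E=np.array(d['extrinsics']);c=E[:3,:3].T@(np.asarray(p)-E[:3,3]);return foc(d)*c[:2]/c[2]+[d['cx'],d['cy']]
def crop(d,tag,u0,v0,u1,v1,s):
    cv2.imwrite(f'pics/{tag}.png',cv2.resize(d['image'][v0:v1,u0:u1,::-1],None,fx=s,fy=s,interpolation=cv2.INTER_CUBIC))
def st():
    s=manip.get_state();print(round(s['t'],2),np.round(s['tcp_pos'],4),np.round(s['tool_rot'],3),np.round(s['contact_force'],1),round(s['width'],4),np.round(s['q'],2));return s
E
python3 - <<'E'
from h import *
a=snap('top','top0');b=snap('side','side0')
for d in(a,b): print(np.round(d['extrinsics'],3),d['vertical_fov'],d['cx'],d['cy'])
s=st();print(R.from_rotvec(s['tool_rot']).as_matrix().round(3))
cv2.imwrite('pics/both.png',cv2.resize(np.hstack([a['image'],b['image']])[:,:,::-1],(800,300)))
E
```

```text
pics
[[ 0.026 -0.983  0.184  0.302]
 [-1.    -0.024  0.012 -0.023]
 [-0.008 -0.184 -0.983  1.306]
 [ 0.     0.     0.     1.   ]] 52.50592569587582 286.04807016235173 206.7860913281891
[[ 0.958 -0.129  0.255  0.113]
 [-0.286 -0.419  0.862 -1.428]
 [-0.004 -0.899 -0.438  0.831]
 [ 0.     0.     0.     1.   ]] 44.585766926833905 278.85961410380776 203.97115042540912
0.1 [ 0.2619 -0.567   0.226 ] [ 0.886  1.385 -0.884] [-0.2 -0.2  0.6] 0.0916 [ 1.04  0.44  0.02  1.57 -0.01  1.13 -0.08]
[[-0.001  0.908  0.419]
 [ 0.001  0.419 -0.908]
 [-1.    -0.    -0.001]]
```

View pics/top0.png

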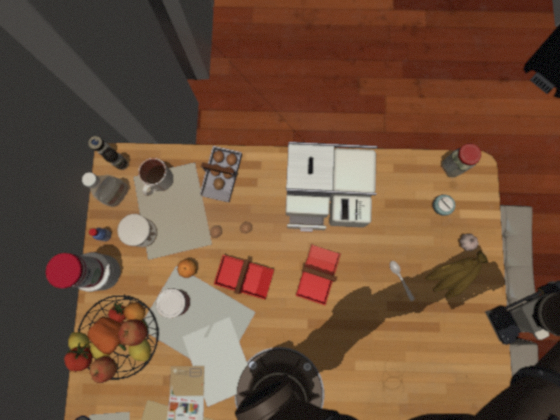

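View pics/side0.png

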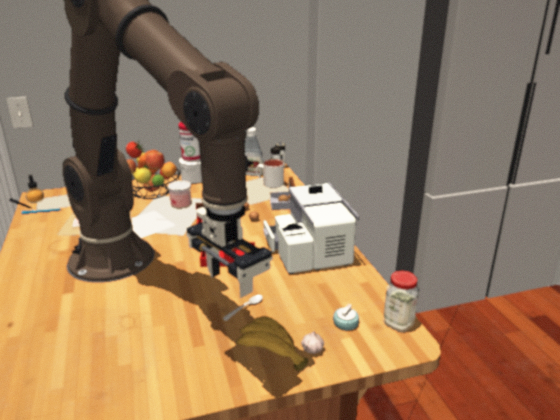

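The top view shows the mill at (330,190), the steel tray with nuts at (222,175), two red look-alike trays at (244,277) and (318,274), and loose walnuts at (215,231) and (246,227). I'll crop closer to check.

```bash
python3 - <<'E'
from h import *
d=load('top0'); crop(d,'c0',190,135,390,285,4)
for n,u,v,z in [('tray hnd',219,171,.078),('w',215.5,231,.017),('w',246,227,.017),('knob',311,165,.18),('wheel',346,209,.126),('hopper bl',288,191,.16),('hop tl',289,145,.16),('tr',375,148,.157),('br',375,193,.157)]: print(n,at(d,u,v,z).round(3))
E
```

```text
tray hnd [0.636 0.195 0.078]
w [0.463 0.206 0.017]
w [0.478 0.114 0.017]
knob [ 0.631 -0.075  0.18 ]
wheel [ 0.521 -0.177  0.126]
hopper bl [ 0.561 -0.013  0.16 ]
hop tl [ 0.694 -0.013  0.16 ]
tr [ 0.692 -0.255  0.157]
br [ 0.562 -0.253  0.157]
```

View pics/c0.png

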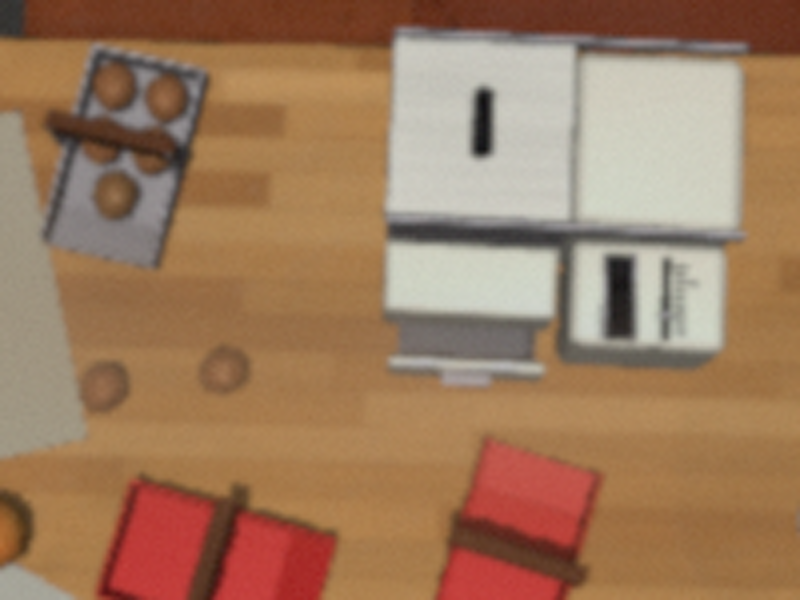

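The steel tray (222,175) is the right one: it holds 5 walnuts and its lip faces the robot. The red trays at (244,277) and (318,274) are decoys. Loose walnuts lie at (216,231) and (246,227). The orange at (187,267) and the garlic at (468,241) are not nuts. The drawer stands out. Next I fit the mill pose.

```bash
python3 - <<'E'
from h import *
from scipy.optimize import least_squares
d=load('top0')
P=[((740,228),(-64,-184,157)),((742,60),(64,-184,157)),((565,347),(-140,-70,110)),((718,350),(-140,-182,110)),((722,245),(-62,-182,110)),((620,297),(-104,-105,126)),((385,315),(-115,64,70)),((555,318),(-115,-64,70)),((393,34),(70,64,167)),((387,215),(-64,64,167))]
uv=np.array([p[0] for p in P])/4+[190,135]; m=np.array([p[1] for p in P])/1e3
def W(p,q): return np.c_[R.from_euler('z',p[2]).apply(q)[:,:2]+p[:2],q[:,2]]
f=lambda p: (np.array([px(d,w) for w in W(p,m)])-uv).ravel()
r=least_squares(f,[.63,-.075,0],loss='soft_l1');print(r.x,f(r.x).reshape(-1,2).round(1).tolist())
p=r.x;np.save('mill.npy',p)
print('wheel',W(p,np.array([[-.104,-.105,.126],[-.17,.04,.03],[0,0,.16]])).round(4))
for h in(.18,.19,.2): print('knobtop',R.from_euler('z',-p[2]).apply(at(d,190+483/4,135+121/4,h)-[*p[:2],0]).round(3))
for y in(361,):print('drawer', R.from_euler('z',-p[2]).apply(at(d,190+465/4,135+y/4,.062)-[*p[:2],0]).round(3))
E
```

```text
[ 0.62792263 -0.0713559  -0.01626187] [[0.4, 1.5], [0.0, -0.9], [0.5, -0.2], [1.8, 0.7], [0.9, 0.0], [0.0, -0.7], [-1.2, -0.4], [-0.2, 0.6], [-0.7, -1.0], [-1.2, 0.4]]
wheel [[ 0.5222 -0.1747  0.126 ]
 [ 0.4586 -0.0286  0.03  ]
 [ 0.6279 -0.0714  0.16  ]]
knobtop [ 0.003 -0.003  0.18 ]
knobtop [-0.    -0.002  0.19 ]
knobtop [-0.003 -0.002  0.2  ]
drawer [-0.147  0.     0.062]
```

>>> step_arm([
  {"tx":-0.02,"ty":0.03,"tz":-0.03,"ax":0.145},
  {"ty":0.035,"tz":-0.03,"ax":0.145},
  {"ty":0.04,"tz":-0.03,"ax":0.143},
  {"tz":-0.05,"hand":1},
  {"tz":-0.05},
  {"tz":-0.05},
  {"tz":-0.05},
])

```text
invalid input
```

>>> step_arm([
  {"tx":-0.02,"ty":0.03,"tz":-0.03,"ax":0.145},
  {"ty":0.035,"tz":-0.03,"ax":0.145},
  {"ty":0.04,"tz":-0.03,"ax":0.143},
  {"tz":-0.05,"hand":1},
  {"tz":-0.05},
  {"tz":-0.05},
  {"tz":-0.05},
])

```text
invalid input
```

>>> step_arm([
  {"tx":-0.02,"ty":0.03,"tz":-0.03,"ax":0.145,"ay":0,"az":0,"hand":0},
  {"tx":0,"ty":0.035,"tz":-0.03,"ax":0.145,"ay":0,"az":0,"hand":0},
])

```text
t: 0.3
tcp_pos: [0.3005, -0.4898, 0.248]
tool_rot: [1.11, 1.267, -1.112]
contact_force: [1.1, -0.2, -0.5]
width: 0.0918
```

>>> step_arm([
  {"tx":0,"ty":0.04,"tz":-0.03,"ax":0.143,"ay":0,"az":0,"hand":1},
  {"tx":0,"ty":0.02,"tz":-0.05,"ax":0,"ay":0,"az":0,"hand":1},
  {"tx":0,"ty":0.02,"tz":-0.05,"ax":0,"ay":0,"az":0,"hand":1},
  {"tx":0,"ty":0.02,"tz":-0.05,"ax":0,"ay":0,"az":0,"hand":1},
  {"tx":0,"ty":0.02,"tz":-0.05,"ax":0,"ay":0,"az":0,"hand":1},
  {"tx":0,"ty":0.02,"tz":-0.05,"ax":0,"ay":0,"az":0,"hand":1},
  {"tx":0,"ty":0,"tz":-0.02,"ax":0,"ay":0,"az":0,"hand":1},
  {"tx":0,"ty":0,"tz":0,"ax":0,"ay":0,"az":0,"hand":1},
])

```text
t: 1.1
tcp_pos: [0.4279, -0.1985, 0.2466]
tool_rot: [1.202, 1.216, -1.201]
contact_force: [-0.1, 0.4, 0.2]
width: 0.0322
```

```bash
python3 - <<'E'
from h import *
s=st();print(R.from_rotvec(s['tool_rot']).as_matrix().round(3))
d=snap('wrist','w1');E=np.array(d['extrinsics']);print(E.round(3),d['vertical_fov'])
p=np.load('mill.npy')
for q in [(-.104,-.105,.126),(-.104,-.138,.112),(-.14,-.138,.112)]: print(px(d,[*(R.from_euler('z',p[2]).apply(q)[:2]+p[:2]),q[2]]))
E
```

```text
1.1 [ 0.4279 -0.1985  0.2466] [ 1.202  1.216 -1.201] [-0.1  0.4  0.2] 0.0322 [ 0.4   0.17 -0.09  1.9   0.02  1.07 -1.26]
[[-0.     1.     0.011]
 [ 0.001  0.011 -1.   ]
 [-1.    -0.    -0.001]]
[[ 0.011 -0.962 -0.274  0.5  ]
 [-1.    -0.011 -0.002 -0.197]
 [-0.001  0.274 -0.962  0.404]
 [ 0.     0.     0.     1.   ]] 68.71793087565227
[257.06441139  94.7559936 ]
[295.24125282  97.15014881]
[293.74593706 138.4056347 ]
```

View pics/w1.png

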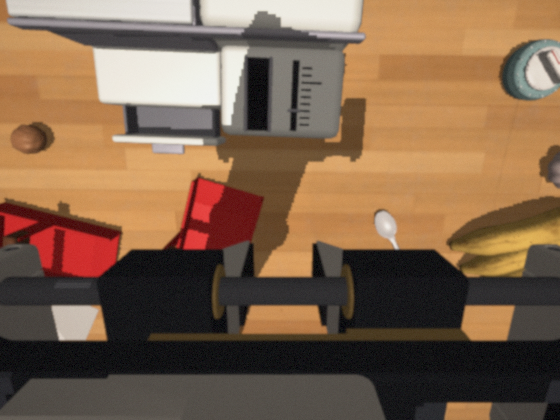

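>>> step_arm([
  {"tx":0,"ty":0.01,"tz":-0.05,"ax":0.027,"ay":0,"az":0,"hand":1},
  {"tx":0,"ty":0,"tz":-0.05,"ax":0,"ay":0,"az":0,"hand":1},
  {"tx":0,"ty":0,"tz":-0.05,"ax":0,"ay":0,"az":0,"hand":1},
  {"tx":0,"ty":0,"tz":-0.022,"ax":0,"ay":0,"az":0,"hand":1},
  {"tx":0.05,"ty":0,"tz":0,"ax":0,"ay":0,"az":0,"hand":1},
  {"tx":0.05,"ty":0,"tz":0,"ax":0,"ay":0,"az":0,"hand":1},
  {"tx":0.05,"ty":0,"tz":0,"ax":0,"ay":0,"az":0,"hand":1},
  {"tx":0,"ty":0,"tz":0,"ax":0,"ay":0,"az":0,"hand":1},
])

```text
t: 1.95
tcp_pos: [0.4354, -0.033, 0.0919]
tool_rot: [1.221, 1.205, -1.235]
contact_force: [-0.6, -0.2, 0.2]
width: 0.0002
```

>>> step_arm([
  {"tx":0.03,"ty":0,"tz":0,"ax":0,"ay":0,"az":0,"hand":1},
  {"tx":0.03,"ty":0,"tz":0,"ax":0,"ay":0,"az":0,"hand":1},
  {"tx":0,"ty":0,"tz":0,"ax":0,"ay":0,"az":0,"hand":1},
])

```text
t: 2.25
tcp_pos: [0.4389, -0.0325, 0.0361]
tool_rot: [1.224, 1.2, -1.229]
contact_force: [-0.5, -0.7, 0.8]
width: 0.0005
```

>>> step_arm([
  {"tx":0,"ty":0.01,"tz":0,"ax":0,"ay":0,"az":0,"hand":1},
  {"tx":0,"ty":0.01,"tz":0,"ax":0,"ay":0,"az":0,"hand":1},
  {"tx":0,"ty":0.01,"tz":0,"ax":0,"ay":0,"az":0,"hand":1},
  {"tx":0,"ty":0,"tz":0,"ax":0,"ay":0,"az":0,"hand":1},
])

```text
t: 2.65
tcp_pos: [0.4726, -0.032, 0.038]
tool_rot: [1.227, 1.196, -1.223]
contact_force: [-0.6, -0.0, -0.3]
width: 0.0005
```

>>> step_arm([
  {"tx":0,"ty":0.006,"tz":0,"ax":0,"ay":0,"az":0,"hand":1},
  {"tx":0,"ty":0.006,"tz":0,"ax":0,"ay":0,"az":0,"hand":1},
  {"tx":0,"ty":0.005,"tz":0,"ax":0,"ay":0,"az":0,"hand":1},
  {"tx":0,"ty":0,"tz":0,"ax":0,"ay":0,"az":0,"hand":1},
])

```text
t: 3.05
tcp_pos: [0.4876, -0.0322, 0.0367]
tool_rot: [1.226, 1.198, -1.225]
contact_force: [0.0, 0.3, 0.1]
width: 0.0005
```

>>> step_arm([
  {"tx":0,"ty":0.003,"tz":0,"ax":0,"ay":0,"az":0,"hand":1},
  {"tx":0,"ty":0.002,"tz":0,"ax":0,"ay":0,"az":0,"hand":1},
  {"tx":0,"ty":0,"tz":0,"ax":0,"ay":0,"az":0,"hand":1},
])

```text
t: 3.35
tcp_pos: [0.4919, -0.0323, 0.0367]
tool_rot: [1.225, 1.199, -1.225]
contact_force: [-0.3, -0.6, -0.0]
width: 0.0006
```

>>> step_arm([
  {"tx":0,"ty":0.003,"tz":0,"ax":0,"ay":0,"az":0,"hand":1},
  {"tx":0,"ty":0,"tz":0,"ax":0,"ay":0,"az":0,"hand":1},
  {"tx":0,"ty":0,"tz":0,"ax":0,"ay":0,"az":0,"hand":1},
])

```text
t: 3.65
tcp_pos: [0.495, -0.0324, 0.0368]
tool_rot: [1.226, 1.198, -1.225]
contact_force: [-0.1, -0.2, 1.0]
width: 0.0004
```

>>> step_arm([
  {"tx":0,"ty":0.002,"tz":0,"ax":0,"ay":0,"az":0,"hand":1},
  {"tx":0,"ty":0,"tz":0,"ax":0,"ay":0,"az":0,"hand":1},
  {"tx":0,"ty":0,"tz":0,"ax":0,"ay":0,"az":0,"hand":1},
])

```text
t: 3.95
tcp_pos: [0.4969, -0.0325, 0.0368]
tool_rot: [1.226, 1.198, -1.225]
contact_force: [-0.3, -0.1, -0.3]
width: 0.0009
```

>>> step_arm([
  {"tx":0,"ty":0.002,"tz":0,"ax":0,"ay":0,"az":0,"hand":1},
  {"tx":0,"ty":0,"tz":0,"ax":0,"ay":0,"az":0,"hand":1},
  {"tx":0,"ty":0,"tz":0,"ax":0,"ay":0,"az":0,"hand":1},
])

```text
t: 4.25
tcp_pos: [0.4988, -0.0326, 0.0367]
tool_rot: [1.225, 1.199, -1.225]
contact_force: [0.4, 0.0, 0.1]
width: 0.0008
```

>>> step_arm([
  {"tx":0,"ty":0.002,"tz":0,"ax":0,"ay":0,"az":0,"hand":1},
  {"tx":0,"ty":0,"tz":0,"ax":0,"ay":0,"az":0,"hand":1},
  {"tx":0,"ty":0,"tz":0,"ax":0,"ay":0,"az":0,"hand":1},
])

```text
t: 4.55
tcp_pos: [0.499, -0.0326, 0.0364]
tool_rot: [1.224, 1.201, -1.228]
contact_force: [-6.2, 0.2, 3.7]
width: 0.0005
```

```bash
python3 - <<'E'
from h import *
d=snap('side','s1');crop(d,'s1c',200,180,360,300,5)
d=snap('wrist','w2')
a=load('side0')
cv2.imwrite('pics/s1w.png',np.vstack([cv2.imread('pics/s1c.png')[:600:1][::2,::2], cv2.resize(d['image'][:,:,::-1],(400,300))]))
E
```

```text
(no output)
```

View pics/s1w.png

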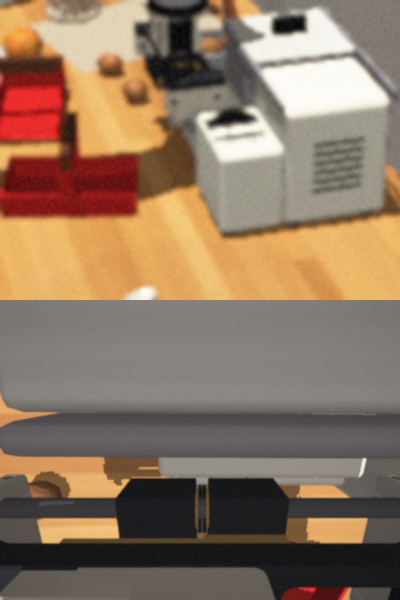

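The pads rest against the drawer front at 6 N, so it's home, and the side view shows it closed. On to the wheel.

>>> step_arm([
  {"tx":0,"ty":-0.03,"tz":0,"ax":0,"ay":0,"az":0,"hand":1},
  {"tx":-0.04,"ty":-0.02,"tz":0,"ax":0,"ay":0,"az":0,"hand":1},
  {"tx":-0.05,"ty":0,"tz":0,"ax":0,"ay":0,"az":0,"hand":1},
  {"tx":-0.03,"ty":0,"tz":0.043,"ax":0,"ay":0,"az":0,"hand":1},
  {"tx":0,"ty":0,"tz":0.05,"ax":0,"ay":0,"az":0,"hand":1},
  {"tx":0,"ty":0.03,"tz":0.05,"ax":0,"ay":0,"az":0,"hand":1},
  {"tx":0,"ty":0.038,"tz":0,"ax":0,"ay":0,"az":0,"hand":1},
  {"tx":0,"ty":0,"tz":0,"ax":0,"ay":0,"az":0,"hand":1},
])

```text
t: 5.45
tcp_pos: [0.5158, -0.1682, 0.1557]
tool_rot: [1.229, 1.194, -1.224]
contact_force: [-0.2, 0.3, -0.2]
width: 0.0002
```

>>> step_arm([
  {"tx":0.02,"ty":0,"tz":0,"ax":0,"ay":0,"az":0,"hand":1},
  {"tx":0,"ty":0,"tz":0,"ax":0,"ay":0,"az":0,"hand":1},
])

```text
t: 5.65
tcp_pos: [0.51, -0.1662, 0.1335]
tool_rot: [1.224, 1.202, -1.227]
contact_force: [-0.4, 0.8, -0.7]
width: 0.0003
```

>>> step_arm([
  {"tx":0.004,"ty":0.006,"tz":0.007,"ax":0,"ay":0,"az":0,"hand":1},
  {"tx":0,"ty":0,"tz":0,"ax":0,"ay":0,"az":0,"hand":1},
  {"tx":0.003,"ty":0,"tz":0,"ax":0,"ay":0,"az":0,"hand":1},
  {"tx":0,"ty":0,"tz":0,"ax":0,"ay":0,"az":0,"hand":1},
])

```text
t: 6.05
tcp_pos: [0.5172, -0.1738, 0.1284]
tool_rot: [1.225, 1.199, -1.225]
contact_force: [0.5, 0.1, 0.2]
width: 0.0004
```

>>> step_arm([
  {"tx":0.001,"ty":0,"tz":0,"ax":0,"ay":0,"az":0,"hand":1},
  {"tx":0,"ty":0,"tz":0,"ax":0,"ay":0,"az":0,"hand":1},
])

```text
t: 6.25
tcp_pos: [0.5172, -0.1737, 0.1274]
tool_rot: [1.225, 1.199, -1.225]
contact_force: [0.1, -0.1, -1.0]
width: 0.0003
```

>>> step_arm([
  {"tx":0.001,"ty":0,"tz":0,"ax":0,"ay":0,"az":0,"hand":1},
  {"tx":0,"ty":0,"tz":0,"ax":0,"ay":0,"az":0,"hand":1},
])

```text
t: 6.45
tcp_pos: [0.5174, -0.1738, 0.1264]
tool_rot: [1.225, 1.199, -1.225]
contact_force: [0.6, 0.2, 0.6]
width: 0.0003
```

>>> step_arm([
  {"tx":0.001,"ty":0,"tz":0,"ax":0,"ay":0,"az":0,"hand":1},
  {"tx":0,"ty":0,"tz":0,"ax":0,"ay":0,"az":0,"hand":1},
])

```text
t: 6.65
tcp_pos: [0.5181, -0.1739, 0.1262]
tool_rot: [1.226, 1.197, -1.224]
contact_force: [-0.7, 0.5, 6.2]
width: 0.0005
```

>>> step_arm([
  {"tx":0,"ty":0.003,"tz":0,"ax":0,"ay":0,"az":0,"hand":1},
  {"tx":0,"ty":0.003,"tz":0,"ax":0,"ay":0,"az":0,"hand":1},
  {"tx":0,"ty":0.002,"tz":0,"ax":0,"ay":0,"az":0,"hand":1},
  {"tx":0,"ty":0,"tz":0,"ax":0,"ay":0,"az":0,"hand":1},
])

```text
t: 7.05
tcp_pos: [0.5262, -0.1741, 0.1261]
tool_rot: [1.226, 1.197, -1.224]
contact_force: [-0.8, 0.3, 6.7]
width: 0.0006
```

>>> step_arm([
  {"tx":-0.01,"ty":0,"tz":0,"ax":0,"ay":0,"az":0,"hand":1},
  {"tx":-0.03,"ty":0,"tz":0,"ax":0,"ay":0,"az":0,"hand":1},
  {"tx":-0.03,"ty":-0.05,"tz":0,"ax":0,"ay":0,"az":0,"hand":1},
  {"tx":0,"ty":-0.04,"tz":0,"ax":0,"ay":0,"az":0,"hand":1},
  {"tx":0,"ty":0,"tz":0,"ax":0,"ay":0,"az":0,"hand":1},
])

```text
t: 7.55
tcp_pos: [0.4375, -0.1726, 0.1917]
tool_rot: [1.225, 1.199, -1.229]
contact_force: [1.1, 0.6, -0.5]
width: 0.0
```

```bash
python3 - <<'E'
from h import *
st();d=snap('wrist','w3');p=np.load('mill.npy')
print(px(d,[*(R.from_euler('z',p[2]).apply((-.104,-.138,.112))[:2]+p[:2]),.112]))
crop(d,'w3c',190,20,390,170,4)
E
```

```text
7.55 [ 0.4375 -0.1726  0.1917] [ 1.225  1.199 -1.229] [ 1.1  0.6 -0.5] 0.0 [ 0.4   0.23 -0.16  1.97  0.05  0.94 -1.38]
[329.14099283 103.63806882]
```

View pics/w3c.png

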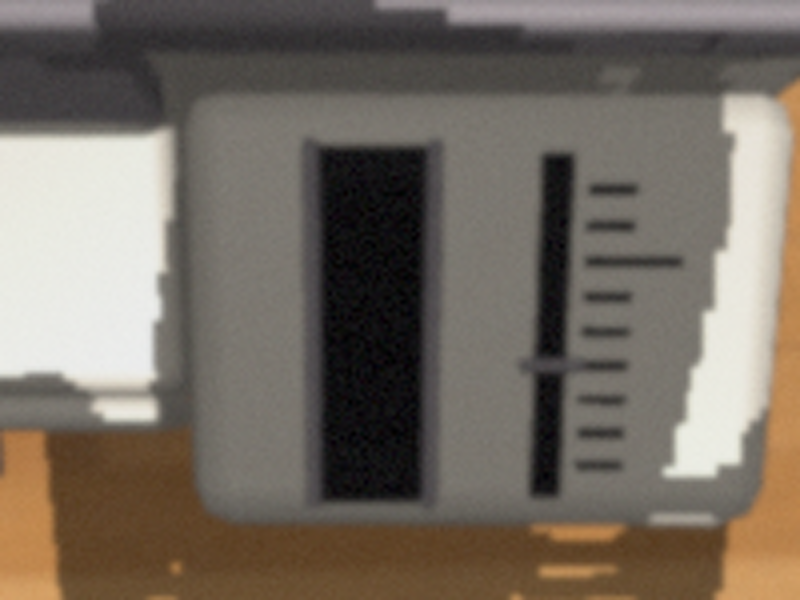

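The pointer is at row 366, on the mark for click 3, and the long mark (click 6) is at row 262. The stroke moved it exactly one click, so three more are needed.

>>> step_arm([
  {"tx":0,"ty":0.041,"tz":0,"ax":0,"ay":0,"az":0,"hand":1},
  {"tx":0.03,"ty":0.041,"tz":0,"ax":0,"ay":0,"az":0,"hand":1},
  {"tx":0.03,"ty":0,"tz":0,"ax":0,"ay":0,"az":0,"hand":1},
  {"tx":0,"ty":0,"tz":0,"ax":0,"ay":0,"az":0,"hand":1},
  {"tx":0.008,"ty":0,"tz":0,"ax":0,"ay":0,"az":0,"hand":1},
  {"tx":0.002,"ty":0,"tz":0,"ax":0,"ay":0,"az":0,"hand":1},
  {"tx":0,"ty":0,"tz":0,"ax":0,"ay":0,"az":0,"hand":1},
])

```text
t: 8.3
tcp_pos: [0.527, -0.1739, 0.1259]
tool_rot: [1.228, 1.192, -1.22]
contact_force: [-0.3, 3.2, 20.0]
width: 0.0004
```

>>> step_arm([
  {"tx":0,"ty":0.003,"tz":0,"ax":0,"ay":0,"az":0,"hand":1},
  {"tx":0,"ty":0.003,"tz":0,"ax":0,"ay":0,"az":0,"hand":1},
  {"tx":0,"ty":0.002,"tz":0,"ax":0,"ay":0,"az":0,"hand":1},
  {"tx":0,"ty":0,"tz":0,"ax":0,"ay":0,"az":0,"hand":1},
])

```text
t: 8.7
tcp_pos: [0.5348, -0.1742, 0.1257]
tool_rot: [1.228, 1.193, -1.22]
contact_force: [-0.1, 2.3, 17.3]
width: 0.0003
```

>>> step_arm([
  {"tx":-0.01,"ty":0,"tz":0,"ax":0,"ay":0,"az":0,"hand":1},
  {"tx":0,"ty":-0.008,"tz":0,"ax":0,"ay":0,"az":0,"hand":1},
  {"tx":0,"ty":0,"tz":0,"ax":0,"ay":0,"az":0,"hand":1},
  {"tx":0.008,"ty":0,"tz":0,"ax":0,"ay":0,"az":0,"hand":1},
  {"tx":0.002,"ty":0,"tz":0,"ax":0,"ay":0,"az":0,"hand":1},
  {"tx":0,"ty":0,"tz":0,"ax":0,"ay":0,"az":0,"hand":1},
])

```text
t: 9.3
tcp_pos: [0.5287, -0.1746, 0.1256]
tool_rot: [1.229, 1.189, -1.218]
contact_force: [1.4, 0.4, 34.2]
width: 0.0006
```

>>> step_arm([
  {"tx":-0.006,"ty":0,"tz":0,"ax":0,"ay":0,"az":0,"hand":1},
  {"tx":-0.006,"ty":0,"tz":0,"ax":0,"ay":0,"az":0,"hand":1},
  {"tx":0,"ty":0,"tz":0,"ax":0,"ay":0,"az":0,"hand":1},
])

```text
t: 9.6
tcp_pos: [0.5236, -0.1741, 0.1335]
tool_rot: [1.225, 1.199, -1.226]
contact_force: [-0.1, -0.1, -1.2]
width: 0.0003
```

>>> step_arm([
  {"tx":-0.03,"ty":0,"tz":0,"ax":0,"ay":0,"az":0,"hand":1},
  {"tx":-0.02,"ty":-0.05,"tz":0,"ax":0,"ay":0,"az":0,"hand":1},
  {"tx":0,"ty":-0.04,"tz":0,"ax":0,"ay":0,"az":0,"hand":1},
  {"tx":0,"ty":0,"tz":0,"ax":0,"ay":0,"az":0,"hand":1},
])

```text
t: 10.0
tcp_pos: [0.4316, -0.1723, 0.1813]
tool_rot: [1.225, 1.201, -1.231]
contact_force: [-0.1, 0.4, -0.1]
width: 0.0003
```

```bash
python3 - <<'E'
from h import *
st();d=snap('wrist','w4')
crop(d,'w4c',190,20,390,170,3)
p=np.load('mill.npy')
# sample darkness of pointer column: along slot at mill y=-.138
for dy in(-.138,):
  for x in np.arange(-.15,-.055,.002):
    w=[*(R.from_euler('z',p[2]).apply((x,dy,.111))[:2]+p[:2]),.111];u,v=px(d,w)
    print(round(x,3),int(d['image'][int(round(v)),int(round(u))].mean()),end=' ')
E
```

```text
10.0 [ 0.4316 -0.1723  0.1813] [ 1.225  1.201 -1.231] [-0.1  0.4 -0.1] 0.0003 [ 0.41  0.24 -0.17  1.99  0.05  0.92 -1.39]
-0.15 78 -0.148 73 -0.146 124 -0.144 137 -0.142 137 -0.14 137 -0.138 115 -0.136 99 -0.134 103 -0.132 34 -0.13 14 -0.128 25 -0.126 18 -0.124 22 -0.122 20 -0.12 15 -0.118 15 -0.116 6 -0.114 12 -0.112 16 -0.11 14 -0.108 24 -0.106 24 -0.104 22 -0.102 17 -0.1 15 -0.098 55 -0.096 68 -0.094 20 -0.092 14 -0.09 23 -0.088 12 -0.086 23 -0.084 18 -0.082 18 -0.08 18 -0.078 18 -0.076 20 -0.074 29 -0.072 117 -0.07 118 -0.068 196 -0.066 201 -0.064 133 -0.062 94 -0.06 89 -0.058 71 -0.056 66
```

View pics/w4c.png

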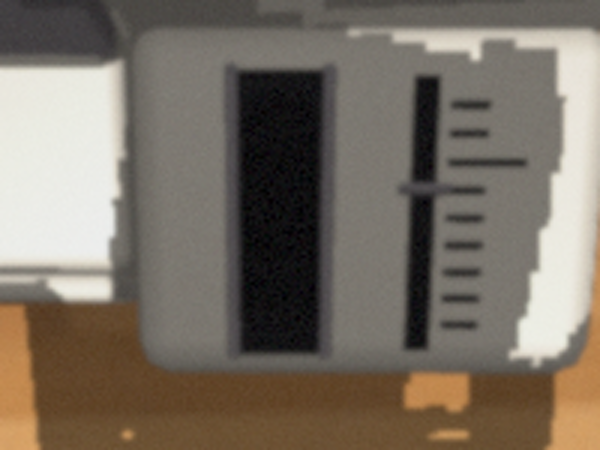

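The pointer is at row 189, on the mark just below the long one: click 5. One more stroke, this time checking the approach.

>>> step_arm([
  {"tx":0,"ty":0.042,"tz":0.001,"ax":0,"ay":0,"az":0,"hand":1},
  {"tx":0.02,"ty":0.042,"tz":0,"ax":0,"ay":0,"az":0,"hand":1},
  {"tx":0.025,"ty":0,"tz":0,"ax":0,"ay":0,"az":0,"hand":1},
  {"tx":0,"ty":0,"tz":0,"ax":0,"ay":0,"az":0,"hand":1},
  {"tx":0,"ty":0,"tz":0,"ax":0,"ay":0,"az":0,"hand":1},
])

```text
t: 10.55
tcp_pos: [0.5208, -0.1747, 0.1364]
tool_rot: [1.224, 1.201, -1.227]
contact_force: [0.2, -0.3, -0.4]
width: 0.0005
```

>>> step_arm([
  {"tx":0.006,"ty":-0.003,"tz":0,"ax":0,"ay":0,"az":0,"hand":1},
  {"tx":0.003,"ty":0,"tz":0,"ax":0,"ay":0,"az":0,"hand":1},
  {"tx":0,"ty":0,"tz":0,"ax":0,"ay":0,"az":0,"hand":1},
])

```text
t: 10.85
tcp_pos: [0.5179, -0.1751, 0.1284]
tool_rot: [1.226, 1.198, -1.226]
contact_force: [-0.3, 0.4, -0.1]
width: 0.0006
```

>>> step_arm([
  {"tx":0.002,"ty":0,"tz":0,"ax":0,"ay":0,"az":0,"hand":1},
  {"tx":0,"ty":0,"tz":0,"ax":0,"ay":0,"az":0,"hand":1},
])

```text
t: 11.05
tcp_pos: [0.5184, -0.1751, 0.1264]
tool_rot: [1.225, 1.198, -1.225]
contact_force: [-0.3, 0.1, 0.3]
width: 0.0005
```

>>> step_arm([
  {"tx":0.001,"ty":0,"tz":0,"ax":0,"ay":0,"az":0,"hand":1},
  {"tx":0,"ty":0,"tz":0,"ax":0,"ay":0,"az":0,"hand":1},
])

```text
t: 11.25
tcp_pos: [0.5193, -0.1751, 0.1261]
tool_rot: [1.226, 1.197, -1.224]
contact_force: [-1.3, 0.4, 7.7]
width: 0.0001
```

>>> step_arm([
  {"tx":0,"ty":0.003,"tz":0,"ax":0,"ay":0,"az":0,"hand":1},
  {"tx":0,"ty":0.003,"tz":0,"ax":0,"ay":0,"az":0,"hand":1},
  {"tx":0,"ty":0.002,"tz":0,"ax":0,"ay":0,"az":0,"hand":1},
  {"tx":0,"ty":0,"tz":0,"ax":0,"ay":0,"az":0,"hand":1},
])

```text
t: 11.65
tcp_pos: [0.5274, -0.1753, 0.1261]
tool_rot: [1.226, 1.197, -1.224]
contact_force: [-0.6, -0.9, 8.7]
width: 0.0004
```

>>> step_arm([
  {"tx":-0.01,"ty":0,"tz":0,"ax":0,"ay":0,"az":0,"hand":1},
  {"tx":-0.03,"ty":0,"tz":0,"ax":0,"ay":0,"az":0,"hand":1},
  {"tx":-0.03,"ty":-0.05,"tz":0,"ax":0,"ay":0,"az":0,"hand":1},
  {"tx":0,"ty":-0.04,"tz":0,"ax":0,"ay":0,"az":0,"hand":1},
  {"tx":0,"ty":0,"tz":0,"ax":0,"ay":0,"az":0,"hand":1},
])

```text
t: 12.15
tcp_pos: [0.4386, -0.1736, 0.1916]
tool_rot: [1.225, 1.199, -1.229]
contact_force: [0.8, 0.3, -0.3]
width: 0.0004
```

```bash
cat >> h.py <<'E'
def pointer(d):
  p=np.load('mill.npy');o=[]
  for x in np.arange(-.13,-.076,.001):
    w=[*(R.from_euler('z',p[2]).apply((x,-.138,.111))[:2]+p[:2]),.111];u,v=px(d,w)
    g=d['image'][int(round(v)),int(round(u))].mean()
    if g>40:o.append((round(x,3),int(g)))
  print('pointer',o)
E
python3 - <<'E'
from h import *
pointer(load('w3'));pointer(load('w4'))
st();d=snap('wrist','w5');pointer(d);t=snap('top','top1');crop(t,'t1c',190,135,390,285,4)
E
```

```text
pointer [(np.float64(-0.11), 65), (np.float64(-0.109), 75), (np.float64(-0.108), 50)]
pointer [(np.float64(-0.098), 55), (np.float64(-0.097), 72), (np.float64(-0.096), 68), (np.float64(-0.095), 46)]
12.15 [ 0.4386 -0.1736  0.1916] [ 1.225  1.199 -1.229] [ 0.8  0.3 -0.3] 0.0004 [ 0.41  0.24 -0.17  1.97  0.05  0.94 -1.39]
pointer [(np.float64(-0.092), 41), (np.float64(-0.091), 73), (np.float64(-0.09), 68)]
```

View pics/t1c.png

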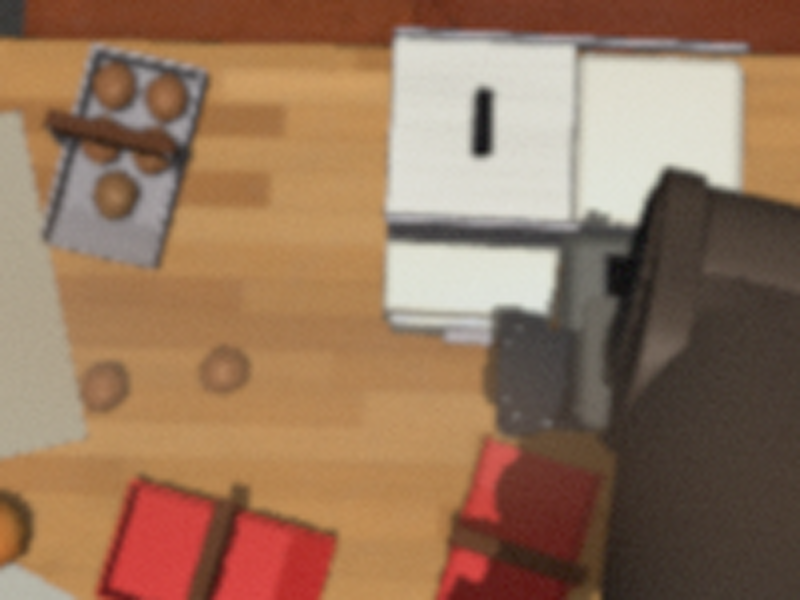

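Drawer flush, pointer at mill x = −0.091 m (click 6). The tray hasn't moved. Now I open the cover by pushing the knob to −y.

>>> step_arm([
  {"tx":-0.05,"ty":0,"tz":0,"ax":0,"ay":0,"az":0,"hand":1},
  {"tx":0,"ty":0.04,"tz":-0.04,"ax":0,"ay":0,"az":0,"hand":1},
  {"tx":0,"ty":0.04,"tz":-0.04,"ax":0,"ay":0,"az":0,"hand":1},
  {"tx":0,"ty":0.04,"tz":-0.04,"ax":0,"ay":0,"az":0,"hand":1},
  {"tx":0,"ty":0.04,"tz":-0.04,"ax":0,"ay":0,"az":0,"hand":1},
  {"tx":0,"ty":0.03,"tz":0,"ax":0,"ay":0,"az":0,"hand":1},
  {"tx":0,"ty":0,"tz":0,"ax":0,"ay":0,"az":0,"hand":1},
  {"tx":0,"ty":0,"tz":0,"ax":0,"ay":0,"az":0,"hand":1},
])

```text
t: 13.05
tcp_pos: [0.6187, -0.0351, 0.2399]
tool_rot: [1.225, 1.2, -1.226]
contact_force: [0.0, 0.4, -0.1]
width: 0.0004
```

>>> step_arm([
  {"tx":0.02,"ty":0.009,"tz":-0.014,"ax":0,"ay":0,"az":0,"hand":1},
  {"tx":0.035,"ty":0,"tz":0,"ax":0,"ay":0,"az":0,"hand":1},
  {"tx":0.008,"ty":0,"tz":0,"ax":0,"ay":0,"az":0,"hand":1},
  {"tx":0,"ty":0,"tz":0,"ax":0,"ay":0,"az":0,"hand":1},
  {"tx":0,"ty":0,"tz":0,"ax":0,"ay":0,"az":0,"hand":1},
])

```text
t: 13.55
tcp_pos: [0.6276, -0.0224, 0.1792]
tool_rot: [1.226, 1.197, -1.225]
contact_force: [0.1, -0.5, 0.1]
width: 0.0003
```

>>> step_arm([
  {"tx":0,"ty":0,"tz":0.02,"ax":0,"ay":0,"az":0,"hand":1},
  {"tx":0,"ty":0,"tz":0.02,"ax":0,"ay":0,"az":0,"hand":1},
  {"tx":0,"ty":0,"tz":0.02,"ax":0,"ay":0,"az":0,"hand":1},
  {"tx":0,"ty":0,"tz":0,"ax":0,"ay":0,"az":0,"hand":1},
])

```text
t: 13.95
tcp_pos: [0.6266, -0.0858, 0.1798]
tool_rot: [1.229, 1.193, -1.228]
contact_force: [0.1, -0.7, 0.6]
width: 0.0004
```

>>> step_arm([
  {"tx":0,"ty":0,"tz":0.02,"ax":0,"ay":0,"az":0,"hand":1},
  {"tx":0,"ty":0,"tz":0.02,"ax":0,"ay":0,"az":0,"hand":1},
  {"tx":0,"ty":0,"tz":0.02,"ax":0,"ay":0,"az":0,"hand":1},
  {"tx":0,"ty":0,"tz":0.006,"ax":0,"ay":0,"az":0,"hand":1},
  {"tx":0,"ty":0,"tz":0,"ax":0,"ay":0,"az":0,"hand":1},
])

```text
t: 14.45
tcp_pos: [0.625, -0.148, 0.1788]
tool_rot: [1.227, 1.197, -1.225]
contact_force: [-0.1, 0.3, 0.5]
width: 0.0003
```

>>> step_arm([
  {"tx":0,"ty":0,"tz":0.004,"ax":0,"ay":0,"az":0,"hand":1},
  {"tx":0,"ty":0,"tz":0.003,"ax":0,"ay":0,"az":0,"hand":1},
  {"tx":0,"ty":0,"tz":0,"ax":0,"ay":0,"az":0,"hand":1},
])

```text
t: 14.75
tcp_pos: [0.6247, -0.1544, 0.1781]
tool_rot: [1.225, 1.198, -1.224]
contact_force: [-0.2, 0.4, 3.4]
width: 0.0001
```

>>> step_arm([
  {"tx":0,"ty":0,"tz":0.003,"ax":0,"ay":0,"az":0,"hand":1},
  {"tx":0,"ty":0,"tz":0,"ax":0,"ay":0,"az":0,"hand":1},
])

```text
t: 14.95
tcp_pos: [0.6246, -0.158, 0.178]
tool_rot: [1.225, 1.198, -1.225]
contact_force: [0.7, 0.4, 3.4]
width: 0.0006
```

>>> step_arm([
  {"tx":-0.004,"ty":0,"tz":0.003,"ax":0,"ay":0,"az":0,"hand":1},
  {"tx":0,"ty":0,"tz":0.002,"ax":0,"ay":0,"az":0,"hand":1},
  {"tx":0,"ty":0,"tz":0,"ax":0,"ay":0,"az":0,"hand":1},
])

```text
t: 15.25
tcp_pos: [0.624, -0.1634, 0.182]
tool_rot: [1.226, 1.198, -1.226]
contact_force: [-0.3, 0.6, 1.6]
width: 0.0005
```

>>> step_arm([
  {"tx":0,"ty":0,"tz":0.003,"ax":0,"ay":0,"az":0,"hand":1},
  {"tx":0,"ty":0,"tz":0,"ax":0,"ay":0,"az":0,"hand":1},
])

```text
t: 15.45
tcp_pos: [0.6239, -0.1663, 0.1818]
tool_rot: [1.225, 1.198, -1.226]
contact_force: [-0.4, 0.7, 2.3]
width: 0.0002
```

>>> step_arm([
  {"tx":0,"ty":0,"tz":0.003,"ax":0,"ay":0,"az":0,"hand":1},
  {"tx":0,"ty":0,"tz":0,"ax":0,"ay":0,"az":0,"hand":1},
])

```text
t: 15.65
tcp_pos: [0.6239, -0.1693, 0.1818]
tool_rot: [1.225, 1.198, -1.226]
contact_force: [0.0, -0.5, 2.6]
width: 0.0002
```

```bash
python3 - <<'E'
from h import *
d=snap('wrist','w6');s=snap('side','s6');print(px(s,[.624,-.169,.18]))
a=cv2.resize(d['image'][20:320,:],(560,300));b=cv2.resize(s['image'][150:270,230:370],(560,480))[:300]
cv2.imwrite('pics/ws6.png',np.vstack([a,b])[:,:,::-1])
E
```

```text
[323.9486091  201.53253504]
```

View pics/ws6.png

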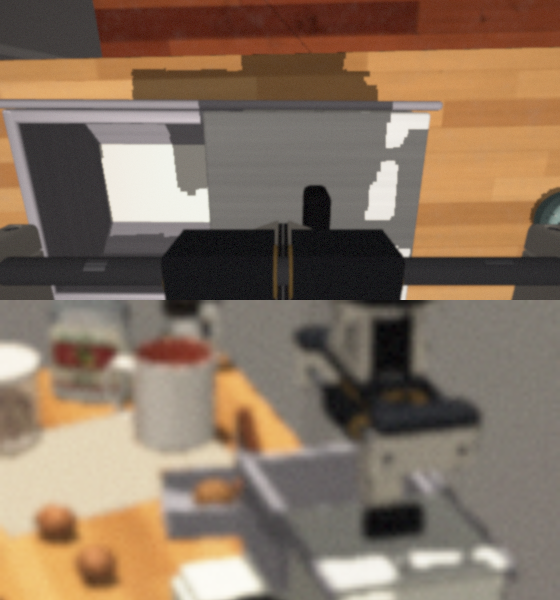

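>>> step_arm([
  {"tx":-0.001,"ty":0,"tz":0.003,"ax":0,"ay":0,"az":0,"hand":1},
  {"tx":0,"ty":0,"tz":0.003,"ax":0,"ay":0,"az":0,"hand":1},
  {"tx":0,"ty":0,"tz":0,"ax":0,"ay":0,"az":0,"hand":1},
])

```text
t: 16.05
tcp_pos: [0.624, -0.1734, 0.1828]
tool_rot: [1.226, 1.201, -1.224]
contact_force: [0.1, 5.4, 1.9]
width: 0.0005
```

```bash
python3 - <<'E'
from h import *
d=load('w6');p=np.load('mill.npy')
M=lambda u,v,z:R.from_euler('z',-p[2]).apply(at(d,u,v,z)-[*p[:2],0]).round(3)
print(M(207,185,.167),M(201,130,.167),'knob',M(303,215,.19),M(330,215,.19),M(316,207,.19),'hopper left wall',M(20,125,.16),'coverright',M(425,190,.167))
E
```

```text
[ 0.036 -0.054  0.167] [ 0.066 -0.053  0.167] knob [ 0.025 -0.108  0.19 ] [ 0.024 -0.121  0.19 ] [ 0.029 -0.114  0.19 ] hopper left wall [0.069 0.05  0.16 ] coverright [ 0.032 -0.179  0.167]
```

The cover is at its stop: 5.4 N, with the knob at mill y ≈ −0.118. The hopper is empty. Next I lift off and measure the tray.

>>> step_arm([
  {"tx":-0.04,"ty":0,"tz":-0.01,"ax":0,"ay":0,"az":0,"hand":0},
  {"tx":-0.05,"ty":-0.03,"tz":-0.02,"ax":0,"ay":0,"az":0,"hand":0},
  {"tx":0,"ty":-0.03,"tz":-0.05,"ax":-0.14,"ay":0,"az":0,"hand":0},
  {"tx":0,"ty":-0.03,"tz":-0.05,"ax":-0.14,"ay":0,"az":0,"hand":0},
  {"tx":0,"ty":-0.02,"tz":-0.05,"ax":-0.14,"ay":0,"az":0,"hand":0},
  {"tx":0,"ty":0,"tz":-0.05,"ax":-0.14,"ay":0,"az":0,"hand":0},
  {"tx":0,"ty":0,"tz":-0.03,"ax":-0.14,"ay":0,"az":0,"hand":0},
  {"tx":0,"ty":0,"tz":0,"ax":0,"ay":0,"az":0,"hand":0},
])

```text
t: 16.85
tcp_pos: [0.4783, 0.051, 0.264]
tool_rot: [0.689, 1.459, -0.688]
contact_force: [1.5, -0.5, 0.0]
width: 0.0598
```

```bash
python3 - <<'E'
from h import *
s=st();print(R.from_rotvec(s['tool_rot']).as_matrix().round(3))
d=snap('wrist','w7')
t=load('top1');g=lambda u,v,z:at(t,190+u/4,135+v/4,z).round(3)
print('handle',g(50,122,.085),g(178,155,.085));print('back',g(95,45,.032),g(208,72,.032),'lip',g(45,240,.01),g(158,267,.01))
c=np.array([.636,.195,.08]);print(px(d,c),px(d,[.46,.205,.017]))
E
```

```text
16.85 [0.4783 0.051  0.264 ] [ 0.689  1.459 -0.688] [ 1.5 -0.5  0. ] 0.0598 [ 0.17  0.21 -0.46  1.83  0.1   1.13 -1.2 ]
[[ 0.     0.772  0.636]
 [ 0.001  0.636 -0.772]
 [-1.     0.001 -0.   ]]
handle [0.65  0.244 0.085] [0.627 0.147 0.085]
back [0.728 0.224 0.032] [0.708 0.134 0.032] lip [0.576 0.258 0.01 ] [0.557 0.169 0.01 ]
[272.86605155 -32.03509892] [180.1436658  113.49786237]
```

View pics/w7.png

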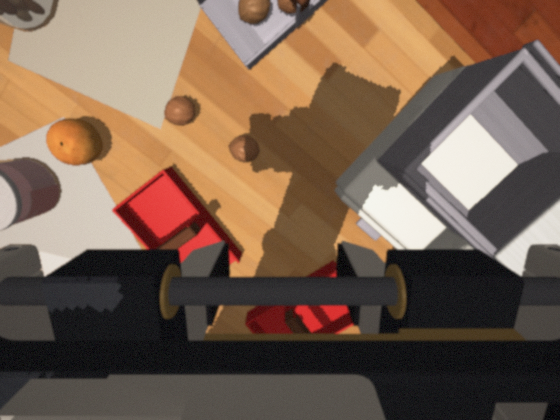

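>>> step_arm([
  {"tx":0,"ty":0.044,"tz":-0.003,"ax":0,"ay":0,"az":0,"hand":0},
  {"tx":0,"ty":0.044,"tz":-0.003,"ax":0,"ay":0,"az":0,"hand":0},
  {"tx":0,"ty":0.044,"tz":-0.003,"ax":0,"ay":0,"az":0,"hand":0},
  {"tx":0,"ty":0.035,"tz":0,"ax":-0.131,"ay":0,"az":0,"hand":0},
  {"tx":0,"ty":0,"tz":0,"ax":-0.131,"ay":0,"az":0,"hand":0},
  {"tx":0,"ty":0,"tz":0,"ax":-0.131,"ay":0,"az":0,"hand":0},
  {"tx":0,"ty":0,"tz":0,"ax":-0.131,"ay":0,"az":0,"hand":0},
  {"tx":0,"ty":0,"tz":0,"ax":-0.131,"ay":0,"az":0,"hand":0},
])

```text
t: 17.7
tcp_pos: [0.6058, 0.1566, 0.2626]
tool_rot: [0.185, 1.563, -0.187]
contact_force: [0.3, -0.6, 0.2]
width: 0.0917
```

```bash
python3 - <<'E'
from h import *
s=st();print(R.from_rotvec(s['tool_rot']).as_matrix().round(3))
d=snap('wrist','w8');c=np.array([.639,.196,.09]);print(px(d,c),px(load('w7'),[.557,.169,.01]))
cv2.circle(d['image'],tuple(px(d,c).astype(int)),3,(0,255,0),1)
cv2.imwrite('pics/w8m.png',d['image'][:,:,::-1])
E
```

```text
17.7 [0.6058 0.1566 0.2626] [ 0.185  1.563 -0.187] [ 0.3 -0.6  0.2] 0.0917 [ 0.05  0.48 -0.6   1.48  0.28  1.27 -0.81]
[[-0.     0.234  0.972]
 [-0.001  0.972 -0.234]
 [-1.    -0.001 -0.   ]]
[305.94619082 149.70413523] [250.71055357  69.45242105]
```

View pics/w8m.png

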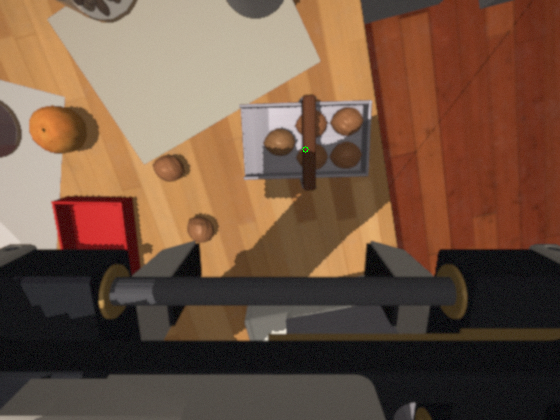

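The handle is centred at (309,142), about 7 mm from my estimate of (306,150), and the tray is aligned with the tool. I correct for that and descend.

>>> step_arm([
  {"tx":0,"ty":0.027,"tz":0.013,"ax":0,"ay":0,"az":0,"hand":0},
  {"tx":0,"ty":0.026,"tz":0.013,"ax":0,"ay":0,"az":0,"hand":0},
  {"tx":0.05,"ty":0,"tz":0,"ax":0,"ay":0,"az":0,"hand":0},
  {"tx":0.05,"ty":0,"tz":0,"ax":0,"ay":0,"az":0,"hand":0},
  {"tx":0.02,"ty":0,"tz":0,"ax":0,"ay":0,"az":0,"hand":0},
  {"tx":0,"ty":0,"tz":0,"ax":0,"ay":0,"az":0,"hand":0},
  {"tx":0,"ty":0,"tz":0,"ax":0,"ay":0,"az":0,"hand":0},
])

```text
t: 18.45
tcp_pos: [0.6433, 0.2033, 0.1438]
tool_rot: [0.189, 1.562, -0.189]
contact_force: [0.2, 0.6, 0.4]
width: 0.0917
```

```bash
python3 - <<'E'
from h import *
d=load('w8');print('handle at z.09',at(d,309,142,.09),at(d,308,95,.09),at(d,310,190,.09));st()
E
```

```text
handle at z.09 [0.64382575 0.20303592 0.09      ] [0.65266599 0.24863217 0.09      ] [0.6339924  0.15243983 0.09      ]
18.45 [0.6433 0.2033 0.1438] [ 0.189  1.562 -0.189] [0.2 0.6 0.4] 0.0917 [-0.05  0.65 -0.55  1.5   0.37  1.09 -0.92]
```

>>> step_arm([
  {"tx":0.04,"ty":0,"tz":0,"ax":0,"ay":0,"az":0,"hand":0},
  {"tx":0.038,"ty":0,"tz":0,"ax":0,"ay":0,"az":0,"hand":0},
  {"tx":0,"ty":0,"tz":0,"ax":0,"ay":0,"az":0,"hand":0},
  {"tx":0,"ty":0,"tz":0,"ax":0,"ay":0,"az":0,"hand":1},
  {"tx":0,"ty":0,"tz":0,"ax":0,"ay":0,"az":0,"hand":1},
  {"tx":0,"ty":0,"tz":0,"ax":0,"ay":0,"az":0,"hand":1},
  {"tx":0,"ty":0,"tz":0,"ax":0,"ay":0,"az":0,"hand":1},
  {"tx":0,"ty":0,"tz":0,"ax":0,"ay":0,"az":0,"hand":1},
], grip_force=40)

```text
t: 19.25
tcp_pos: [0.6428, 0.2042, 0.0663]
tool_rot: [0.187, 1.562, -0.186]
contact_force: [-0.1, 0.5, -0.7]
width: 0.0562
```

>>> step_arm([
  {"tx":0,"ty":0,"tz":0,"ax":0,"ay":0,"az":0,"hand":1},
  {"tx":0,"ty":0,"tz":0,"ax":0,"ay":0,"az":0,"hand":1},
  {"tx":0,"ty":0,"tz":0,"ax":0,"ay":0,"az":0,"hand":1},
  {"tx":0,"ty":0,"tz":0,"ax":0,"ay":0,"az":0,"hand":1},
])

```text
t: 19.65
tcp_pos: [0.6423, 0.2041, 0.0653]
tool_rot: [0.186, 1.563, -0.187]
contact_force: [0.2, -0.3, 0.1]
width: 0.0246
```

>>> step_arm([
  {"tx":0,"ty":0,"tz":0,"ax":0,"ay":0,"az":0,"hand":1},
  {"tx":0,"ty":0,"tz":0,"ax":0,"ay":0,"az":0,"hand":1},
  {"tx":0,"ty":0,"tz":0,"ax":0,"ay":0,"az":0,"hand":1},
  {"tx":-0.004,"ty":0,"tz":0,"ax":0,"ay":0,"az":0,"hand":1},
  {"tx":-0.008,"ty":0,"tz":0,"ax":0,"ay":0,"az":0,"hand":1},
  {"tx":-0.012,"ty":0,"tz":0,"ax":0,"ay":0,"az":0,"hand":1},
  {"tx":-0.008,"ty":0,"tz":0,"ax":0,"ay":0,"az":0,"hand":1},
  {"tx":0,"ty":0,"tz":0,"ax":0,"ay":0,"az":0,"hand":1},
])

```text
t: 20.45
tcp_pos: [0.6433, 0.2047, 0.0995]
tool_rot: [0.188, 1.56, -0.185]
contact_force: [-1.1, 0.4, -3.3]
width: 0.0137
```

The grip holds at 13.7 mm opening with 3.3 N hanging. I lift and then turn.

>>> step_arm([
  {"tx":-0.015,"ty":0,"tz":0,"ax":0,"ay":0,"az":0,"hand":1},
  {"tx":-0.03,"ty":0,"tz":0,"ax":0,"ay":0,"az":0,"hand":1},
  {"tx":-0.035,"ty":0,"tz":0,"ax":0,"ay":0,"az":0,"hand":1},
  {"tx":-0.035,"ty":0,"tz":0,"ax":-0.03,"ay":0,"az":0,"hand":1},
  {"tx":-0.035,"ty":0,"tz":0,"ax":-0.06,"ay":0,"az":0,"hand":1},
  {"tx":-0.02,"ty":0,"tz":0,"ax":-0.1,"ay":0,"az":0,"hand":1},
  {"tx":-0.008,"ty":0,"tz":0,"ax":-0.12,"ay":0,"az":0,"hand":1},
  {"tx":0,"ty":0,"tz":0,"ax":-0.12,"ay":0,"az":0,"hand":1},
])

```text
t: 21.25
tcp_pos: [0.6427, 0.2046, 0.2782]
tool_rot: [-0.154, 1.562, 0.155]
contact_force: [-0.4, -1.0, -3.8]
width: 0.0138
```

>>> step_arm([
  {"tx":0,"ty":0,"tz":0,"ax":-0.12,"ay":0,"az":0,"hand":1},
  {"tx":0,"ty":0,"tz":0,"ax":-0.12,"ay":0,"az":0,"hand":1},
  {"tx":0,"ty":0,"tz":0,"ax":-0.12,"ay":0,"az":0,"hand":1},
  {"tx":0,"ty":0,"tz":0,"ax":-0.12,"ay":0,"az":0,"hand":1},
  {"tx":0,"ty":0,"tz":0,"ax":-0.12,"ay":0,"az":0,"hand":1},
  {"tx":0,"ty":0,"tz":0,"ax":-0.12,"ay":0,"az":0,"hand":1},
  {"tx":0,"ty":0,"tz":0,"ax":-0.12,"ay":0,"az":0,"hand":1},
  {"tx":0,"ty":0,"tz":0,"ax":-0.12,"ay":0,"az":0,"hand":1},
])

```text
t: 22.05
tcp_pos: [0.6422, 0.2038, 0.276]
tool_rot: [-0.9, 1.377, 0.899]
contact_force: [0.6, 0.3, -3.7]
width: 0.0135
```

>>> step_arm([
  {"tx":0,"ty":0,"tz":0,"ax":-0.12,"ay":0,"az":0,"hand":1},
  {"tx":0,"ty":0,"tz":0,"ax":-0.1,"ay":0,"az":0,"hand":1},
  {"tx":0,"ty":0,"tz":0,"ax":-0.06,"ay":0,"az":0,"hand":1},
  {"tx":0,"ty":0,"tz":0,"ax":-0.02,"ay":0,"az":0,"hand":1},
  {"tx":0,"ty":0,"tz":0,"ax":0,"ay":0,"az":0,"hand":1},
])

```text
t: 22.55
tcp_pos: [0.6423, 0.2039, 0.2757]
tool_rot: [-1.121, 1.263, 1.121]
contact_force: [0.4, -0.0, -3.1]
width: 0.014
```

```bash
python3 - <<'E'
from h import *
s=st();M=R.from_rotvec(s['tool_rot']).as_matrix();print(M.round(3),np.degrees(np.arctan2(M[1,2],M[0,2])))
p=np.load('mill.npy');t=np.r_[R.from_euler('z',p[2]).apply((0,.065,0))[:2]+p[:2],.275];print('tool-frame shift',(M.T@(t-s['tcp_pos'])).round(4))
E
```

```text
22.55 [0.6423 0.2039 0.2757] [-1.121  1.263  1.121] [ 0.4 -0.  -3.1] 0.014 [ 0.14  0.66 -0.97  1.31  0.53  1.44  0.66]
[[ 0.    -0.993  0.119]
 [-0.     0.119  0.993]
 [-1.    -0.    -0.   ]] 83.15805105677923
tool-frame shift [ 0.0007 -0.0118 -0.2104]
```

>>> step_arm([
  {"tx":0,"ty":0,"tz":-0.01,"ax":0,"ay":0,"az":0,"hand":1},
  {"tx":0,"ty":-0.002,"tz":-0.02,"ax":0,"ay":0,"az":0,"hand":1},
  {"tx":0,"ty":-0.002,"tz":-0.035,"ax":0,"ay":0,"az":0,"hand":1},
  {"tx":0,"ty":-0.002,"tz":-0.04,"ax":0,"ay":0,"az":0,"hand":1},
  {"tx":0,"ty":-0.002,"tz":-0.04,"ax":0,"ay":0,"az":0,"hand":1},
  {"tx":0,"ty":-0.002,"tz":-0.035,"ax":0,"ay":0,"az":0,"hand":1},
  {"tx":0,"ty":-0.002,"tz":-0.02,"ax":0,"ay":0,"az":0,"hand":1},
  {"tx":0,"ty":0,"tz":-0.01,"ax":-0.05,"ay":0,"az":0,"hand":1},
])

```text
t: 23.35
tcp_pos: [0.6293, -0.0102, 0.2753]
tool_rot: [-1.156, 1.245, 1.154]
contact_force: [-0.3, 0.2, -2.8]
width: 0.0137
```

>>> step_arm([
  {"tx":0,"ty":0,"tz":0,"ax":-0.053,"ay":0,"az":0,"hand":1},
  {"tx":0,"ty":0,"tz":0,"ax":0,"ay":0,"az":0,"hand":1},
  {"tx":0,"ty":0,"tz":0,"ax":0,"ay":0,"az":0,"hand":1},
])

```text
t: 23.65
tcp_pos: [0.6293, -0.0061, 0.2755]
tool_rot: [-1.196, 1.218, 1.196]
contact_force: [0.7, 0.2, -2.4]
width: 0.014
```

```bash
python3 - <<'E'
from h import *
s=st();M=R.from_rotvec(s['tool_rot']).as_matrix();print(np.degrees(np.arctan2(M[1,2],M[0,2])))
p=np.load('mill.npy');L=lambda q:np.array(s['tcp_pos'])+M@q
lip=L(np.array([.055,0,-.08]));print('lip mill',R.from_euler('z',-p[2]).apply(lip-[*p[:2],.16]).round(4))
snap('top','top2');d=snap('side','s2');a=load('top2')['image'][130:250,190:350];b=d['image'][140:260,210:370]
cv2.imwrite('pics/p2.png',cv2.resize(np.vstack([a,b]),None,fx=2.5,fy=2.5)[:,:,::-1])
E
```

```text
23.65 [ 0.6293 -0.0061  0.2755] [-1.196  1.218  1.196] [ 0.7  0.2 -2.4] 0.014 [ 0.54  0.61 -1.03  1.43  0.52  1.39  1.05]
88.98576153464647
lip mill [ 0.0002 -0.0147  0.0605]
```

View pics/p2.png

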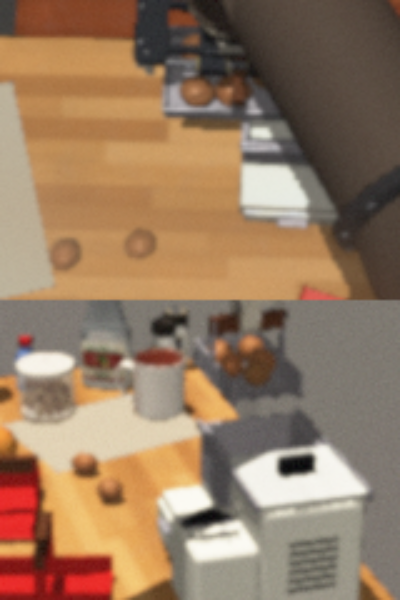

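The tray is level over the left of the open hopper with its nuts still in. Now I tilt it lip-down, which is negative ay.

>>> step_arm([
  {"tx":0,"ty":0,"tz":0,"ax":0,"ay":-0.04,"az":0,"hand":1},
  {"tx":0,"ty":0,"tz":0,"ax":0,"ay":-0.06,"az":0,"hand":1},
  {"tx":0,"ty":0,"tz":0,"ax":0,"ay":-0.06,"az":0,"hand":1},
  {"tx":0,"ty":0,"tz":0,"ax":0,"ay":-0.06,"az":0,"hand":1},
  {"tx":0,"ty":0,"tz":0,"ax":0,"ay":-0.04,"az":0,"hand":1},
  {"tx":0,"ty":0,"tz":0,"ax":0,"ay":0,"az":0,"hand":1},
])

```text
t: 24.35
tcp_pos: [0.6296, -0.0078, 0.2744]
tool_rot: [-1.003, 1.024, 1.307]
contact_force: [-0.3, 0.4, -3.4]
width: 0.0137
```

```bash
cat >> h.py <<'E'
def lip():
  s=st();M=R.from_rotvec(s['tool_rot']).as_matrix();p=np.load('mill.npy')
  q=np.array(s['tcp_pos'])+M@np.array([.055,0,-.08])
  print('lip mill',R.from_euler('z',-p[2]).apply(q-[*p[:2],.16]).round(4),'tilt',np.arccos(-M[2,0]).round(3), 'tool x',M[:,0].round(3))
E
python3 -c "from h import *;lip()"
```

```text
24.35 [ 0.6296 -0.0078  0.2744] [-1.003  1.024  1.307] [-0.3  0.4 -3.4] 0.0137 [ 0.73  0.67 -1.13  1.43  0.36  1.32  1.19]
lip mill [0.0003 0.0004 0.0407] tilt 0.26 tool x [ 0.003  0.257 -0.966]
```

>>> step_arm([
  {"tx":0,"ty":0,"tz":0,"ax":0,"ay":-0.05,"az":0,"hand":1},
  {"tx":0,"ty":0,"tz":0,"ax":0,"ay":-0.05,"az":0,"hand":1},
  {"tx":0,"ty":0,"tz":0,"ax":0,"ay":-0.05,"az":0,"hand":1},
  {"tx":0,"ty":0,"tz":0,"ax":0,"ay":-0.05,"az":0,"hand":1},
  {"tx":0,"ty":0,"tz":0,"ax":0,"ay":0,"az":0,"hand":1},
  {"tx":0,"ty":0,"tz":0,"ax":0,"ay":0,"az":0,"hand":1},
  {"tx":0,"ty":0,"tz":0,"ax":0,"ay":0,"az":0,"hand":1},
])

```text
t: 25.05
tcp_pos: [0.6294, -0.0049, 0.2759]
tool_rot: [-0.857, 0.869, 1.38]
contact_force: [-0.3, -0.1, -2.7]
width: 0.0139
```

```bash
python3 -c "from h import *;lip()"
```

```text
25.05 [ 0.6294 -0.0049  0.2759] [-0.857  0.869  1.38 ] [-0.3 -0.1 -2.7] 0.0139 [ 0.83  0.75 -1.19  1.43  0.24  1.27  1.3 ]
lip mill [0.0005 0.0192 0.0311] tilt 0.459 tool x [ 0.007  0.443 -0.896]
```

>>> step_arm([
  {"tx":0,"ty":0,"tz":0,"ax":0,"ay":-0.04,"az":0,"hand":1},
  {"tx":0,"ty":0,"tz":0,"ax":0,"ay":-0.04,"az":0,"hand":1},
  {"tx":0,"ty":0,"tz":0,"ax":0,"ay":-0.04,"az":0,"hand":1},
  {"tx":0,"ty":0,"tz":0,"ax":0,"ay":-0.04,"az":0,"hand":1},
  {"tx":0,"ty":0,"tz":0,"ax":0,"ay":0,"az":0,"hand":1},
  {"tx":0,"ty":0,"tz":0,"ax":0,"ay":0,"az":0,"hand":1},
  {"tx":0,"ty":0,"tz":0,"ax":0,"ay":0,"az":0,"hand":1},
])

```text
t: 25.75
tcp_pos: [0.6294, -0.0053, 0.2757]
tool_rot: [-0.735, 0.745, 1.427]
contact_force: [0.4, -0.2, -2.0]
width: 0.0137
```

```bash
python3 - <<'E'
from h import *
lip()
d=snap('side','s3');b=d['image'][140:260,230:390]
a=snap('top','t3')['image'][120:240,210:370]
cv2.imwrite('pics/p3.png',cv2.resize(np.vstack([a,b]),None,fx=2.5,fy=2.5)[:,:,::-1])
E
```

```text
25.75 [ 0.6294 -0.0053  0.2757] [-0.735  0.745  1.427] [ 0.4 -0.2 -2. ] 0.0137 [ 0.9   0.81 -1.21  1.43  0.14  1.25  1.39]
lip mill [0.0005 0.0329 0.0245] tilt 0.62 tool x [ 0.009  0.581 -0.814]
```

View pics/p3.png

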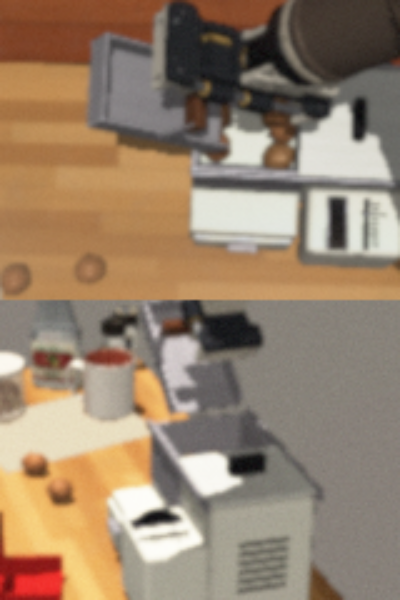

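>>> step_arm([
  {"tx":0,"ty":0,"tz":0,"ax":0,"ay":-0.05,"az":0,"hand":1},
  {"tx":0,"ty":0,"tz":0,"ax":0,"ay":-0.05,"az":0,"hand":1},
  {"tx":0,"ty":0,"tz":0,"ax":0,"ay":0,"az":0,"hand":1},
  {"tx":0,"ty":0,"tz":0,"ax":0,"ay":0,"az":0,"hand":1},
  {"tx":-0.03,"ty":0,"tz":0,"ax":0,"ay":0,"az":0,"hand":1},
  {"tx":0,"ty":0,"tz":0,"ax":0,"ay":0.08,"az":0,"hand":1},
  {"tx":0,"ty":0,"tz":0,"ax":0,"ay":0.12,"az":0,"hand":1},
  {"tx":0,"ty":0,"tz":0,"ax":0,"ay":0.12,"az":0,"hand":1},
])

```text
t: 26.65
tcp_pos: [0.6295, -0.0255, 0.2992]
tool_rot: [-0.906, 0.917, 1.356]
contact_force: [0.3, 1.0, -3.0]
width: 0.0137
```

>>> step_arm([
  {"tx":0,"ty":0,"tz":0,"ax":0,"ay":0.12,"az":0,"hand":1},
  {"tx":0,"ty":0,"tz":0,"ax":0,"ay":0.12,"az":0,"hand":1},
  {"tx":0,"ty":0,"tz":0,"ax":0,"ay":0.1,"az":0,"hand":1},
  {"tx":0,"ty":0,"tz":0,"ax":0,"ay":0,"az":0,"hand":1},
  {"tx":0,"ty":0,"tz":0,"ax":0,"ay":0,"az":0,"hand":1},
])

```text
t: 27.15
tcp_pos: [0.6291, -0.0241, 0.2986]
tool_rot: [-1.155, 1.169, 1.227]
contact_force: [-0.0, -0.0, -1.9]
width: 0.0138
```

```bash
python3 - <<'E'
from h import *
lip();s=manip.get_state();M=R.from_rotvec(s['tool_rot']).as_matrix();print(M.round(3))
E
```

```text
27.15 [ 0.6291 -0.0241  0.2986] [-1.155  1.169  1.227] [-0.  -0.  -1.9] 0.0138 [ 0.58  0.58 -0.99  1.39  0.42  1.4   1.16]
lip mill [ 0.0007 -0.0292  0.0788] tilt 0.061 tool x [ 0.002  0.061 -0.998]
[[ 0.002 -1.     0.013]
 [ 0.061  0.013  0.998]
 [-0.998 -0.001  0.061]]
```

>>> step_arm([
  {"tx":0,"ty":0,"tz":0,"ax":0,"ay":0.061,"az":0,"hand":1},
  {"tx":0,"ty":0,"tz":0.03,"ax":0,"ay":0,"az":0,"hand":1},
  {"tx":0,"ty":0,"tz":0.05,"ax":0,"ay":0,"az":0,"hand":1},
  {"tx":0,"ty":0,"tz":0.05,"ax":0,"ay":0,"az":0,"hand":1},
  {"tx":0,"ty":0,"tz":0.05,"ax":0,"ay":0,"az":0,"hand":1},
  {"tx":0,"ty":0,"tz":0.05,"ax":0,"ay":0,"az":0,"hand":1},
  {"tx":0,"ty":0,"tz":0,"ax":0,"ay":0,"az":0,"hand":1},
  {"tx":0,"ty":0,"tz":0,"ax":0,"ay":0,"az":0,"hand":1},
])

```text
t: 27.95
tcp_pos: [0.6328, 0.2046, 0.2967]
tool_rot: [-1.197, 1.217, 1.2]
contact_force: [0.9, -3.2, -2.6]
width: 0.0135
```

```bash
python3 - <<'E'
from h import *
lip()
a=snap('top','t4');crop(a,'t4c',190,125,390,275,4)
E
```

```text
27.95 [0.6328 0.2046 0.2967] [-1.197  1.217  1.2  ] [ 0.9 -3.2 -2.6] 0.0135 [ 0.13  0.62 -0.94  1.3   0.49  1.46  0.79]
lip mill [0.0004 0.196  0.0816] tilt 0.002 tool x [-0.002  0.001 -1.   ]
```

View pics/t4c.png

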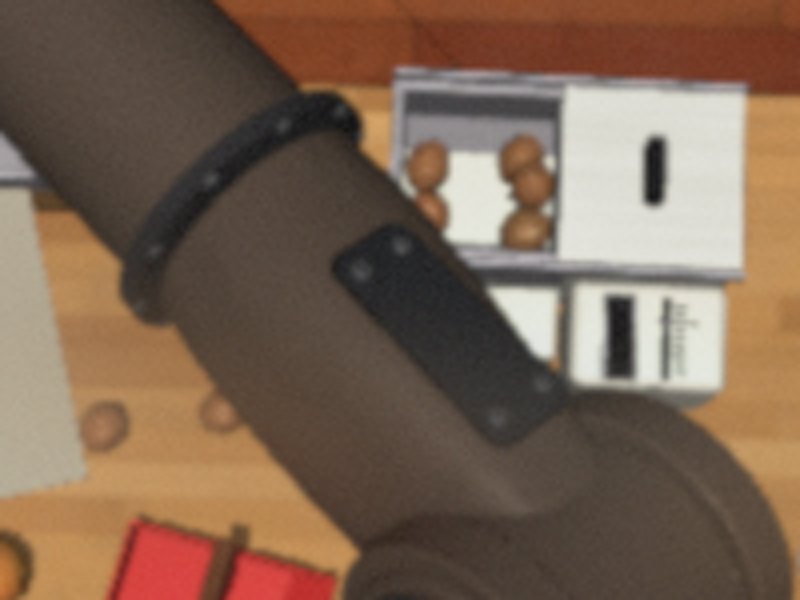

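All five poured walnuts are in the hopper: two at the left (428,165),(432,210) and three at the right (522–530,157–230). The centre is free. Now I set the tray down.

>>> step_arm([
  {"tx":0.05,"ty":0,"tz":0,"ax":0,"ay":0,"az":0,"hand":1},
  {"tx":0.05,"ty":0,"tz":0,"ax":0,"ay":0,"az":0,"hand":1},
  {"tx":0.05,"ty":0,"tz":0,"ax":0,"ay":0,"az":0,"hand":1},
  {"tx":0.04,"ty":0,"tz":0,"ax":0,"ay":0,"az":0,"hand":1},
  {"tx":0.02,"ty":0,"tz":0,"ax":0,"ay":0,"az":0,"hand":1},
  {"tx":0,"ty":0,"tz":0,"ax":0,"ay":0,"az":0,"hand":1},
  {"tx":0,"ty":0,"tz":0,"ax":0,"ay":0,"az":0,"hand":1},
])

```text
t: 28.7
tcp_pos: [0.6337, 0.2022, 0.0881]
tool_rot: [-1.196, 1.219, 1.195]
contact_force: [-0.1, -0.4, -1.3]
width: 0.0139
```

>>> step_arm([
  {"tx":0.012,"ty":0,"tz":0,"ax":0,"ay":0,"az":0,"hand":1},
  {"tx":0.007,"ty":0,"tz":0,"ax":0,"ay":0,"az":0,"hand":1},
  {"tx":0,"ty":0,"tz":0,"ax":0,"ay":0,"az":0,"hand":1},
  {"tx":0,"ty":0,"tz":0,"ax":0,"ay":0,"az":0,"hand":1},
])

```text
t: 29.1
tcp_pos: [0.6327, 0.2042, 0.0689]
tool_rot: [-1.199, 1.217, 1.197]
contact_force: [0.3, -1.0, -3.4]
width: 0.0138
```

>>> step_arm([
  {"tx":0.002,"ty":0,"tz":0,"ax":0,"ay":0,"az":0,"hand":1},
  {"tx":0,"ty":0,"tz":0,"ax":0,"ay":0,"az":0,"hand":1},
])

```text
t: 29.3
tcp_pos: [0.6327, 0.2043, 0.0668]
tool_rot: [-1.199, 1.217, 1.197]
contact_force: [-0.3, -0.1, -2.4]
width: 0.0135
```

>>> step_arm([
  {"tx":0.001,"ty":0,"tz":0,"ax":0,"ay":0,"az":0,"hand":1},
  {"tx":0,"ty":0,"tz":0,"ax":0,"ay":0,"az":0,"hand":1},
])

```text
t: 29.5
tcp_pos: [0.6327, 0.2041, 0.0657]
tool_rot: [-1.199, 1.217, 1.197]
contact_force: [-0.1, -0.5, -2.5]
width: 0.0137
```

>>> step_arm([
  {"tx":0.001,"ty":0,"tz":0,"ax":0,"ay":0,"az":0,"hand":1},
  {"tx":0,"ty":0,"tz":0,"ax":0,"ay":0,"az":0,"hand":1},
])

```text
t: 29.7
tcp_pos: [0.6328, 0.2042, 0.0653]
tool_rot: [-1.199, 1.217, 1.197]
contact_force: [-2.3, -1.8, 3.3]
width: 0.0137
```

The tray rests on the counter (+3 N push-back). I release and rise. My picture budget is used up, so I'll locate the loose nuts by image code.

>>> step_arm([
  {"tx":0,"ty":0,"tz":0,"ax":0,"ay":0,"az":0,"hand":0},
  {"tx":0,"ty":0,"tz":0,"ax":0,"ay":0,"az":0,"hand":0},
  {"tx":0,"ty":0,"tz":0,"ax":0,"ay":0,"az":0,"hand":0},
  {"tx":0,"ty":0,"tz":0,"ax":0,"ay":0,"az":0,"hand":0},
  {"tx":-0.04,"ty":0,"tz":0,"ax":0,"ay":0,"az":0,"hand":0},
  {"tx":-0.05,"ty":0,"tz":0,"ax":0,"ay":0,"az":0,"hand":0},
  {"tx":-0.05,"ty":0,"tz":0,"ax":0,"ay":0,"az":0,"hand":0},
  {"tx":-0.05,"ty":0,"tz":0,"ax":0,"ay":0,"az":0,"hand":0},
])

```text
t: 30.5
tcp_pos: [0.6323, 0.2043, 0.2566]
tool_rot: [-1.198, 1.217, 1.198]
contact_force: [1.1, -0.4, 0.2]
width: 0.0732
```

>>> step_arm([
  {"tx":0,"ty":0.04,"tz":-0.03,"ax":0,"ay":0,"az":0,"hand":0},
  {"tx":0,"ty":0.05,"tz":-0.03,"ax":0,"ay":0,"az":0,"hand":0},
  {"tx":0,"ty":0.05,"tz":-0.03,"ax":0,"ay":0,"az":0,"hand":0},
  {"tx":0,"ty":0.05,"tz":0,"ax":0,"ay":0,"az":0,"hand":0},
  {"tx":0,"ty":0.03,"tz":0,"ax":0,"ay":0,"az":0,"hand":0},
  {"tx":0,"ty":0,"tz":0,"ax":0,"ay":0,"az":0,"hand":0},
  {"tx":0,"ty":0,"tz":0,"ax":0,"ay":0,"az":0,"hand":0},
])

```text
t: 31.2
tcp_pos: [0.4258, 0.1257, 0.2552]
tool_rot: [-1.2, 1.217, 1.195]
contact_force: [0.2, 0.1, -0.2]
width: 0.0914
```

```bash
cat >> h.py <<'E'
def brown(d,z=.017,amin=40,amax=3000):
  hsv=cv2.cvtColor(d['image'],cv2.COLOR_RGB2HSV)
  m=cv2.inRange(hsv,(3,70,25),(16,220,150));m=cv2.morphologyEx(m,cv2.MORPH_OPEN,np.ones((3,3)))
  n,l,s,c=cv2.connectedComponentsWithStats(m)
  for i in range(1,n):
    if amin<s[i,4]<amax: print(c[i].round(1),s[i,2:5],at(d,*c[i],z).round(3))
E
python3 - <<'E'
from h import *
s=st();print(R.from_rotvec(s['tool_rot']).as_matrix().round(3))
t=load('top0')
hs=cv2.cvtColor(t['image'],cv2.COLOR_RGB2HSV);print(hs[231,215],hs[227,246],hs[240,230],hs[267,187])
brown(t);d=snap('wrist','w9');print('wrist');brown(d,.017,150)
for w in [(.463,.206,.017),(.478,.114,.017)]:print(px(d,w))
E
```

```text
31.2 [0.4258 0.1257 0.2552] [-1.2    1.217  1.195] [ 0.2  0.1 -0.2] 0.0914 [ 0.53  0.29 -1.13  1.89  0.29  1.15  0.85]
[[ 0.002 -1.     0.016]
 [-0.002  0.016  1.   ]
 [-1.    -0.002 -0.002]]
[ 13 124 148] [ 14 126 154] [ 16 138 165] [ 14 175 197]
[150.4 166.1] [ 70  32 895] [0.663 0.423 0.017]
[218.  155.9] [11 11 99] [0.702 0.212 0.017]
[231.2 158.8] [10 12 94] [0.694 0.169 0.017]
[215.2 168.7] [ 38  17 313] [0.66  0.218 0.017]
[248.9 164.5] [ 21   7 125] [0.676 0.113 0.017]
[413.4 167.7] [ 35   7 152] [ 0.678 -0.402  0.017]
[440.7 168.7] [12  9 59] [ 0.676 -0.487  0.017]
[471.3 168.8] [10  9 54] [ 0.678 -0.582  0.017]
[119.8 194.5] [ 23  30 262] [0.57  0.51  0.017]
[218.4 183.4] [10 12 96] [0.613 0.206 0.017]
[248.9 182.6] [16  7 77] [0.617 0.111 0.017]
[409.2 204. ] [ 48   8 335] [ 0.562 -0.386  0.017]
[219.2 209.1] [ 31  12 215] [0.532 0.199 0.017]
[107.6 213.6] [ 54  14 432] [0.509 0.542 0.017]
[244.1 210.7] [11  5 45] [0.528 0.122 0.017]
[444.2 223.1] [ 20   8 100] [ 0.505 -0.491  0.017]
[245.9 226.7] [ 14  14 142] [0.479 0.114 0.017]
[215.6 231.2] [ 14  14 155] [0.463 0.206 0
[... 687 characters left out ...]
[154.2 347.4] [ 6 15 63] [0.118 0.365 0.017]
[285.6 344.4] [ 21   9 125] [ 0.137 -0.016  0.017]
[126.1 373.9] [ 6  9 41] [0.043 0.44  0.017]
[467.9 410.5] [ 53  16 243] [-0.028 -0.535  0.017]
[406.2 409.7] [15  9 91] [-0.031 -0.361  0.017]
[425.7 413.1] [ 22   9 111] [-0.038 -0.416  0.017]
wrist
[270.6 102.8] [  79  113 1870] [0.328 0.113 0.017]
[ 50.1 113.1] [ 106   40 1636] [ 0.336 -0.159  0.017]
[397.6 126.9] [ 45  49 857] [0.359 0.27  0.017]
[540.4 171.3] [ 28  11 158] [0.417 0.459 0.017]
[505.  203.4] [ 32  44 579] [0.459 0.421 0.017]
[149.  238.6] [ 28   6 151] [ 0.502 -0.059  0.017]
[347.6 323.3] [ 12  24 245] [0.642 0.22  0.017]
[342.83209714 208.389437  ]
[274.22760023 220.0782032 ]
```

>>> step_arm([
  {"tx":0,"ty":-0.03,"tz":-0.006,"ax":0,"ay":0,"az":0,"hand":0},
  {"tx":0.03,"ty":-0.023,"tz":-0.005,"ax":0,"ay":0,"az":0,"hand":0},
  {"tx":0.05,"ty":0,"tz":0,"ax":0,"ay":0,"az":0,"hand":0},
  {"tx":0.05,"ty":0,"tz":0,"ax":0,"ay":0,"az":0,"hand":0},
  {"tx":0.03,"ty":0,"tz":0,"ax":0,"ay":0,"az":0,"hand":0},
  {"tx":0,"ty":0,"tz":0,"ax":0,"ay":0,"az":0,"hand":0},
  {"tx":0,"ty":0,"tz":0,"ax":0,"ay":0,"az":0,"hand":0},
], grip_force=10)

```text
t: 31.95
tcp_pos: [0.4792, 0.1149, 0.095]
tool_rot: [-1.198, 1.217, 1.199]
contact_force: [0.9, -0.1, 0.1]
width: 0.092
```

>>> step_arm([
  {"tx":0.05,"ty":0,"tz":0,"ax":0,"ay":0,"az":0,"hand":0},
  {"tx":0.03,"ty":0,"tz":0,"ax":0,"ay":0,"az":0,"hand":0},
  {"tx":0.009,"ty":0,"tz":0,"ax":0,"ay":0,"az":0,"hand":0},
  {"tx":0,"ty":0,"tz":0,"ax":0,"ay":0,"az":0,"hand":1},
  {"tx":0,"ty":0,"tz":0,"ax":0,"ay":0,"az":0,"hand":1},
  {"tx":0,"ty":0,"tz":0,"ax":0,"ay":0,"az":0,"hand":1},
  {"tx":0,"ty":0,"tz":0,"ax":0,"ay":0,"az":0,"hand":1},
  {"tx":0,"ty":0,"tz":0,"ax":0,"ay":0,"az":0,"hand":1},
])

```text
t: 32.75
tcp_pos: [0.4791, 0.114, 0.0066]
tool_rot: [-1.199, 1.216, 1.196]
contact_force: [-0.5, 0.0, -0.4]
width: 0.0564
```

>>> step_arm([
  {"tx":0,"ty":0,"tz":0,"ax":0,"ay":0,"az":0,"hand":1},
  {"tx":0,"ty":0,"tz":0,"ax":0,"ay":0,"az":0,"hand":1},
  {"tx":0,"ty":0,"tz":0,"ax":0,"ay":0,"az":0,"hand":1},
  {"tx":0,"ty":0,"tz":0,"ax":0,"ay":0,"az":0,"hand":1},
])

```text
t: 33.15
tcp_pos: [0.4785, 0.114, 0.0058]
tool_rot: [-1.199, 1.217, 1.197]
contact_force: [-0.1, 0.1, 1.9]
width: 0.0359
```

Gripped at 35.9 mm. Now to the hopper's free centre.

>>> step_arm([
  {"tx":-0.03,"ty":0,"tz":0,"ax":0,"ay":0,"az":0,"hand":1},
  {"tx":-0.05,"ty":0,"tz":0,"ax":0,"ay":0,"az":0,"hand":1},
  {"tx":-0.05,"ty":0,"tz":0,"ax":0,"ay":0,"az":0,"hand":1},
  {"tx":-0.05,"ty":0,"tz":0,"ax":0,"ay":0,"az":0,"hand":1},
  {"tx":-0.04,"ty":-0.03,"tz":-0.04,"ax":0,"ay":0,"az":0,"hand":1},
  {"tx":0,"ty":-0.035,"tz":-0.04,"ax":0,"ay":0,"az":0,"hand":1},
  {"tx":0,"ty":-0.035,"tz":-0.04,"ax":0,"ay":0,"az":0,"hand":1},
  {"tx":0,"ty":-0.035,"tz":-0.04,"ax":0,"ay":0,"az":0,"hand":1},
])

```text
t: 33.95
tcp_pos: [0.5995, -0.0338, 0.2175]
tool_rot: [-1.199, 1.217, 1.196]
contact_force: [0.4, 0.5, 0.1]
width: 0.0354
```

>>> step_arm([
  {"tx":0,"ty":-0.035,"tz":-0.022,"ax":0,"ay":0,"az":0,"hand":1},
  {"tx":0,"ty":0,"tz":0,"ax":0,"ay":0,"az":0,"hand":1},
  {"tx":0,"ty":0,"tz":0,"ax":0,"ay":0,"az":0,"hand":1},
])

```text
t: 34.25
tcp_pos: [0.6331, -0.0545, 0.2163]
tool_rot: [-1.196, 1.218, 1.198]
contact_force: [0.2, 0.4, -0.2]
width: 0.0356
```

>>> step_arm([
  {"tx":0,"ty":-0.012,"tz":-0.0135,"ax":0,"ay":0,"az":0,"hand":1},
  {"tx":0.03,"ty":0,"tz":0,"ax":0,"ay":0,"az":0,"hand":1},
  {"tx":0.02,"ty":0,"tz":0,"ax":0,"ay":0,"az":0,"hand":1},
  {"tx":0.015,"ty":0,"tz":0,"ax":0,"ay":0,"az":0,"hand":1},
  {"tx":0,"ty":0,"tz":0,"ax":0,"ay":0,"az":0,"hand":1},
])

```text
t: 34.75
tcp_pos: [0.6432, -0.0673, 0.1504]
tool_rot: [-1.198, 1.219, 1.201]
contact_force: [0.1, 0.6, -0.5]
width: 0.0355
```

>>> step_arm([
  {"tx":0,"ty":0,"tz":0,"ax":0,"ay":0,"az":0,"hand":0.45},
  {"tx":0,"ty":0,"tz":0,"ax":0,"ay":0,"az":0,"hand":0.45},
  {"tx":0,"ty":0,"tz":0,"ax":0,"ay":0,"az":0,"hand":0.45},
  {"tx":-0.03,"ty":0,"tz":0,"ax":0,"ay":0,"az":0,"hand":0.45},
  {"tx":-0.04,"ty":0,"tz":0,"ax":0,"ay":0,"az":0,"hand":0.3},
  {"tx":-0.04,"ty":0,"tz":0,"ax":0,"ay":0,"az":0,"hand":0},
  {"tx":0,"ty":0,"tz":0,"ax":0,"ay":0,"az":0,"hand":0},
])

```text
t: 35.45
tcp_pos: [0.6475, -0.0665, 0.2691]
tool_rot: [-1.203, 1.21, 1.191]
contact_force: [0.5, -0.8, -0.8]
width: 0.0698
```

```bash
python3 - <<'E'
from h import *
d=snap('top','t5');a=load('top0')['image'][222:241,206:226]
r=cv2.matchTemplate(d['image'][200:262,180:280],a,cv2.TM_CCOEFF_NORMED);print(cv2.minMaxLoc(r),'expect loc (26,22)')
E
```

```text
(-0.43976065516471863, 0.9947345852851868, (38, 18), (26, 22)) expect loc (26,22)
```

>>> step_arm([
  {"tx":0,"ty":0.031,"tz":0.045,"ax":0,"ay":0,"az":0,"hand":0},
  {"tx":0,"ty":0.032,"tz":0.045,"ax":0,"ay":0,"az":0,"hand":0},
  {"tx":0,"ty":0.032,"tz":0.045,"ax":0,"ay":0,"az":0,"hand":0},
  {"tx":0,"ty":0.031,"tz":0.045,"ax":0,"ay":0,"az":0,"hand":0},
  {"tx":0,"ty":0.031,"tz":0.045,"ax":0,"ay":0,"az":0,"hand":0},
  {"tx":0,"ty":0.031,"tz":0.045,"ax":0,"ay":0,"az":0,"hand":0},
  {"tx":0,"ty":0,"tz":0,"ax":0,"ay":0,"az":0,"hand":0},
  {"tx":0,"ty":0,"tz":0,"ax":0,"ay":0,"az":0,"hand":0},
])

```text
t: 36.3
tcp_pos: [0.4765, 0.1816, 0.2618]
tool_rot: [-1.202, 1.216, 1.199]
contact_force: [1.0, -0.5, 0.9]
width: 0.0917
```

>>> step_arm([
  {"tx":0.03,"ty":0.014,"tz":0.024,"ax":0,"ay":0,"az":0,"hand":0},
  {"tx":0.05,"ty":0,"tz":0,"ax":0,"ay":0,"az":0,"hand":0},
  {"tx":0.05,"ty":0,"tz":0,"ax":0,"ay":0,"az":0,"hand":0},
  {"tx":0.03,"ty":0,"tz":0,"ax":0,"ay":0,"az":0,"hand":0},
  {"tx":0,"ty":0,"tz":0,"ax":0,"ay":0,"az":0,"hand":0},
  {"tx":0,"ty":0,"tz":0,"ax":0,"ay":0,"az":0,"hand":0},
])

```text
t: 36.9
tcp_pos: [0.4643, 0.2043, 0.1022]
tool_rot: [-1.197, 1.219, 1.197]
contact_force: [-0.3, 0.1, 1.4]
width: 0.0919
```

>>> step_arm([
  {"tx":0.05,"ty":0,"tz":0.002,"ax":0,"ay":0,"az":0,"hand":0},
  {"tx":0.035,"ty":0,"tz":0,"ax":0,"ay":0,"az":0,"hand":0},
  {"tx":0.01,"ty":0,"tz":0,"ax":0,"ay":0,"az":0,"hand":0},
  {"tx":0,"ty":0,"tz":0,"ax":0,"ay":0,"az":0,"hand":1},
  {"tx":0,"ty":0,"tz":0,"ax":0,"ay":0,"az":0,"hand":1},
  {"tx":0,"ty":0,"tz":0,"ax":0,"ay":0,"az":0,"hand":1},
  {"tx":0,"ty":0,"tz":0,"ax":0,"ay":0,"az":0,"hand":1},
  {"tx":0,"ty":0,"tz":0,"ax":0,"ay":0,"az":0,"hand":1},
])

```text
t: 37.7
tcp_pos: [0.4643, 0.2069, 0.0079]
tool_rot: [-1.199, 1.216, 1.196]
contact_force: [-0.8, 0.2, -0.1]
width: 0.0569
```

>>> step_arm([
  {"tx":0,"ty":0,"tz":0,"ax":0,"ay":0,"az":0,"hand":1},
  {"tx":0,"ty":0,"tz":0,"ax":0,"ay":0,"az":0,"hand":1},
  {"tx":0,"ty":0,"tz":0,"ax":0,"ay":0,"az":0,"hand":1},
  {"tx":0,"ty":0,"tz":0,"ax":0,"ay":0,"az":0,"hand":1},
])

```text
t: 38.1
tcp_pos: [0.4638, 0.2068, 0.007]
tool_rot: [-1.199, 1.217, 1.197]
contact_force: [-0.6, -0.9, 1.3]
width: 0.0339
```

>>> step_arm([
  {"tx":-0.03,"ty":0,"tz":0,"ax":0,"ay":0,"az":0,"hand":1},
  {"tx":-0.05,"ty":0,"tz":0,"ax":0,"ay":0,"az":0,"hand":1},
  {"tx":-0.05,"ty":0,"tz":0,"ax":0,"ay":0,"az":0,"hand":1},
  {"tx":-0.05,"ty":0,"tz":0,"ax":0,"ay":0,"az":0,"hand":1},
  {"tx":-0.04,"ty":0,"tz":-0.02,"ax":0,"ay":0,"az":0,"hand":1},
  {"tx":0,"ty":0,"tz":0,"ax":0,"ay":0,"az":0,"hand":1},
])

```text
t: 38.7
tcp_pos: [0.4657, 0.1868, 0.2317]
tool_rot: [-1.199, 1.212, 1.191]
contact_force: [0.9, 0.1, 0.0]
width: 0.0342
```

>>> step_arm([
  {"tx":0,"ty":-0.025,"tz":-0.042,"ax":0,"ay":0,"az":0,"hand":1},
  {"tx":0,"ty":-0.025,"tz":-0.042,"ax":0,"ay":0,"az":0,"hand":1},
  {"tx":0,"ty":-0.025,"tz":-0.042,"ax":0,"ay":0,"az":0,"hand":1},
  {"tx":0,"ty":-0.025,"tz":-0.042,"ax":0,"ay":0,"az":0,"hand":1},
  {"tx":0,"ty":-0.025,"tz":-0.042,"ax":0,"ay":0,"az":0,"hand":1},
  {"tx":0,"ty":-0.025,"tz":-0.041,"ax":0,"ay":0,"az":0,"hand":1},
  {"tx":0,"ty":0,"tz":0,"ax":0,"ay":0,"az":0,"hand":1},
  {"tx":0,"ty":0,"tz":0,"ax":0,"ay":0,"az":0,"hand":1},
])

```text
t: 39.5
tcp_pos: [0.6093, -0.0672, 0.2258]
tool_rot: [-1.195, 1.219, 1.197]
contact_force: [-0.3, 0.8, -0.8]
width: 0.0339
```

>>> step_arm([
  {"tx":0.03,"ty":-0.003,"tz":0,"ax":0,"ay":0,"az":0,"hand":1},
  {"tx":0.025,"ty":0,"tz":0,"ax":0,"ay":0,"az":0,"hand":1},
  {"tx":0.018,"ty":0,"tz":0,"ax":0,"ay":0,"az":0,"hand":1},
  {"tx":0,"ty":0,"tz":0,"ax":0,"ay":0,"az":0,"hand":1},
  {"tx":0,"ty":0,"tz":0,"ax":0,"ay":0,"az":0,"hand":0.45},
  {"tx":0,"ty":0,"tz":0,"ax":0,"ay":0,"az":0,"hand":0.45},
  {"tx":0,"ty":0,"tz":0,"ax":0,"ay":0,"az":0,"hand":0.45},
  {"tx":0,"ty":0,"tz":0,"ax":0,"ay":0,"az":0,"hand":0.45},
])

```text
t: 40.3
tcp_pos: [0.6129, -0.0662, 0.1551]
tool_rot: [-1.199, 1.216, 1.196]
contact_force: [0.5, 0.2, 1.5]
width: 0.0505
```

>>> step_arm([
  {"tx":-0.04,"ty":0,"tz":0,"ax":0,"ay":0,"az":0,"hand":0.45},
  {"tx":-0.04,"ty":0,"tz":0,"ax":0,"ay":0,"az":0,"hand":0.45},
  {"tx":-0.04,"ty":0.03,"tz":0,"ax":0,"ay":0,"az":0,"hand":1},
  {"tx":0,"ty":0.05,"tz":-0.04,"ax":0,"ay":0,"az":0,"hand":1},
  {"tx":0,"ty":0.05,"tz":-0.05,"ax":0,"ay":0,"az":0,"hand":1},
  {"tx":0,"ty":0.02,"tz":-0.05,"ax":0,"ay":0,"az":0,"hand":1},
  {"tx":0,"ty":0,"tz":-0.05,"ax":0,"ay":0,"az":0,"hand":1},
  {"tx":0,"ty":0,"tz":0,"ax":0,"ay":0,"az":0,"hand":1},
])

```text
t: 41.1
tcp_pos: [0.4852, -0.236, 0.274]
tool_rot: [-1.192, 1.226, 1.188]
contact_force: [0.0, 0.7, -0.5]
width: 0.0074
```

```bash
python3 - <<'E'
from h import *
st();d=snap('top','t6');crop(d,'t6c',190,125,390,275,4)
E
```

```text
41.1 [ 0.4852 -0.236   0.274 ] [-1.192  1.226  1.188] [ 0.   0.7 -0.5] 0.0074 [ 1.08  0.44 -1.03  1.66  0.39  1.27  1.52]
```

View pics/t6c.png

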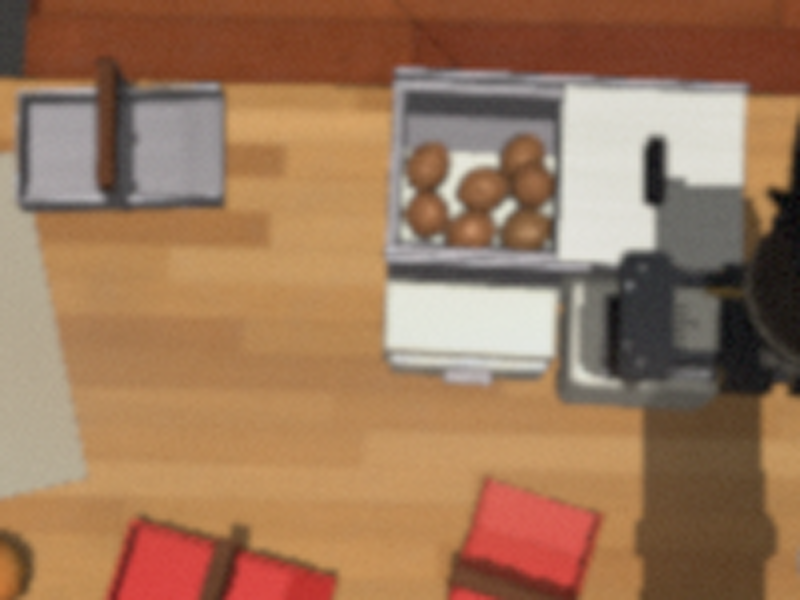

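All 7 walnuts lie in one layer in the hopper, the tray stands empty and level, and the loose-nut spots are clear. Now I shut the cover.

>>> step_arm([
  {"tx":0,"ty":-0.04,"tz":0,"ax":0,"ay":0,"az":0,"hand":1},
  {"tx":0,"ty":-0.04,"tz":0,"ax":0,"ay":0,"az":0,"hand":1},
  {"tx":0,"ty":-0.04,"tz":0.005,"ax":0,"ay":0,"az":0,"hand":1},
  {"tx":0,"ty":-0.02,"tz":0.005,"ax":0,"ay":0,"az":0,"hand":1},
  {"tx":0.03,"ty":0,"tz":0,"ax":0,"ay":0,"az":0,"hand":1},
  {"tx":0,"ty":0,"tz":0,"ax":0,"ay":0,"az":0,"hand":1},
  {"tx":0,"ty":0,"tz":0,"ax":0,"ay":0,"az":0,"hand":1},
])

```text
t: 41.85
tcp_pos: [0.6269, -0.2187, 0.2446]
tool_rot: [-1.198, 1.217, 1.199]
contact_force: [0.1, -0.5, 0.4]
width: 0.0008
```

>>> step_arm([
  {"tx":0.03,"ty":0,"tz":-0.003,"ax":0,"ay":0,"az":0,"hand":1},
  {"tx":0.02,"ty":0,"tz":0,"ax":0,"ay":0,"az":0,"hand":1},
  {"tx":0.009,"ty":0,"tz":0,"ax":0,"ay":0,"az":0,"hand":1},
  {"tx":0,"ty":0,"tz":0,"ax":0,"ay":0,"az":0,"hand":1},
])

```text
t: 42.25
tcp_pos: [0.6267, -0.2228, 0.1856]
tool_rot: [-1.198, 1.218, 1.198]
contact_force: [-0.4, 0.7, -1.1]
width: 0.0005
```

>>> step_arm([
  {"tx":0,"ty":0,"tz":0.015,"ax":0,"ay":0,"az":0,"hand":1},
  {"tx":0,"ty":0,"tz":0.02,"ax":0,"ay":0,"az":0,"hand":1},
  {"tx":0,"ty":0,"tz":0.02,"ax":0,"ay":0,"az":0,"hand":1},
  {"tx":0,"ty":0,"tz":0.02,"ax":0,"ay":0,"az":0,"hand":1},
  {"tx":0,"ty":0,"tz":0.02,"ax":0,"ay":0,"az":0,"hand":1},
  {"tx":0,"ty":0,"tz":0.02,"ax":0,"ay":0,"az":0,"hand":1},
  {"tx":0,"ty":0,"tz":0,"ax":0,"ay":0,"az":0,"hand":1},
])

```text
t: 42.95
tcp_pos: [0.6297, -0.1025, 0.1877]
tool_rot: [-1.203, 1.211, 1.2]
contact_force: [0.5, 1.0, 0.9]
width: 0.0006
```

Expected stop is near y ≈ −0.088, so I creep up to it.

>>> step_arm([
  {"tx":0,"ty":0,"tz":0.005,"ax":0,"ay":0,"az":0,"hand":1},
  {"tx":0,"ty":0,"tz":0.004,"ax":0,"ay":0,"az":0,"hand":1},
  {"tx":0,"ty":0,"tz":0,"ax":0,"ay":0,"az":0,"hand":1},
])

```text
t: 43.25
tcp_pos: [0.6294, -0.0987, 0.1859]
tool_rot: [-1.199, 1.217, 1.196]
contact_force: [0.3, -0.9, 2.5]
width: 0.0007
```

>>> step_arm([
  {"tx":0,"ty":0,"tz":0.003,"ax":0,"ay":0,"az":0,"hand":1},
  {"tx":0,"ty":0,"tz":0.002,"ax":0,"ay":0,"az":0,"hand":1},
  {"tx":0,"ty":0,"tz":0,"ax":0,"ay":0,"az":0,"hand":1},
])

```text
t: 43.55
tcp_pos: [0.6295, -0.0936, 0.1856]
tool_rot: [-1.199, 1.217, 1.197]
contact_force: [1.2, -0.7, 4.0]
width: 0.0005
```

>>> step_arm([
  {"tx":-0.001,"ty":0,"tz":0.003,"ax":0,"ay":0,"az":0,"hand":1},
  {"tx":0,"ty":0,"tz":0.001,"ax":0,"ay":0,"az":0,"hand":1},
  {"tx":0,"ty":0,"tz":0,"ax":0,"ay":0,"az":0,"hand":1},
])

```text
t: 43.85
tcp_pos: [0.629, -0.0894, 0.186]
tool_rot: [-1.198, 1.217, 1.198]
contact_force: [0.6, -0.5, 1.2]
width: 0.0004
```

>>> step_arm([
  {"tx":0,"ty":0,"tz":0.002,"ax":0,"ay":0,"az":0,"hand":1},
  {"tx":0,"ty":0,"tz":0,"ax":0,"ay":0,"az":0,"hand":1},
])

```text
t: 44.05
tcp_pos: [0.6291, -0.0873, 0.1861]
tool_rot: [-1.198, 1.217, 1.198]
contact_force: [0.7, -0.1, 0.6]
width: 0.0003
```

>>> step_arm([
  {"tx":0,"ty":0,"tz":0.001,"ax":0,"ay":0,"az":0,"hand":1},
  {"tx":0,"ty":0,"tz":0,"ax":0,"ay":0,"az":0,"hand":1},
])

```text
t: 44.25
tcp_pos: [0.6291, -0.0868, 0.1861]
tool_rot: [-1.199, 1.218, 1.197]
contact_force: [0.2, -1.0, -0.6]
width: 0.0004
```

>>> step_arm([
  {"tx":0,"ty":0,"tz":0.002,"ax":0,"ay":0,"az":0,"hand":1},
  {"tx":0,"ty":0,"tz":0,"ax":0,"ay":0,"az":0,"hand":1},
])

```text
t: 44.45
tcp_pos: [0.6292, -0.0865, 0.1861]
tool_rot: [-1.199, 1.22, 1.195]
contact_force: [-0.7, -5.6, 1.2]
width: 0.0005
```

>>> step_arm([
  {"tx":0,"ty":0,"tz":0.001,"ax":0,"ay":0,"az":0,"hand":1},
  {"tx":0,"ty":0,"tz":0,"ax":0,"ay":0,"az":0,"hand":1},
])

```text
t: 44.65
tcp_pos: [0.6292, -0.0864, 0.186]
tool_rot: [-1.199, 1.221, 1.194]
contact_force: [-0.1, -8.2, 2.1]
width: 0.0004
```

The cover is at its shut stop (−8.2 N). I back off and do the final checks.

>>> step_arm([
  {"tx":0,"ty":0,"tz":-0.02,"ax":0,"ay":0,"az":0,"hand":1},
  {"tx":-0.04,"ty":0,"tz":-0.02,"ax":0,"ay":0,"az":0,"hand":1},
  {"tx":-0.05,"ty":0.03,"tz":-0.04,"ax":0,"ay":0,"az":0,"hand":1},
  {"tx":0,"ty":0.05,"tz":-0.05,"ax":0,"ay":0,"az":0,"hand":1},
  {"tx":0,"ty":0.05,"tz":-0.05,"ax":0,"ay":0,"az":0,"hand":1},
  {"tx":0,"ty":0.03,"tz":-0.05,"ax":0,"ay":0,"az":0,"hand":1},
  {"tx":0,"ty":0,"tz":-0.05,"ax":0,"ay":0,"az":0,"hand":1},
  {"tx":0,"ty":0,"tz":-0.03,"ax":0,"ay":0,"az":0,"hand":1},
])

```text
t: 45.45
tcp_pos: [0.5056, -0.348, 0.2617]
tool_rot: [-1.196, 1.221, 1.194]
contact_force: [0.6, -1.1, 0.7]
width: 0.0004
```

```bash
python3 - <<'E'
from h import *
st();d=snap('top','t7');cv2.imwrite('pics/t7v.png',cv2.resize(d['image'][120:320,60:500,::-1],None,fx=1.8,fy=1.8,interpolation=cv2.INTER_CUBIC))
pointer(load('top0'));pointer(d)
E
```

```text
45.45 [ 0.5056 -0.348   0.2617] [-1.196  1.221  1.194] [ 0.6 -1.1  0.7] 0.0004 [ 1.12  0.57 -0.97  1.5   0.48  1.33  1.66]
pointer [(np.float64(-0.13), 123), (np.float64(-0.129), 123), (np.float64(-0.128), 106), (np.float64(-0.127), 106), (np.float64(-0.126), 106), (np.float64(-0.125), 103), (np.float64(-0.124), 103), (np.float64(-0.123), 103), (np.float64(-0.122), 100), (np.float64(-0.121), 100), (np.float64(-0.12), 100), (np.float64(-0.119), 105), (np.float64(-0.118), 105), (np.float64(-0.117), 105), (np.float64(-0.116), 121), (np.float64(-0.115), 121), (np.float64(-0.114), 132), (np.float64(-0.113), 132), (np.float64(-0.112), 132), (np.float64(-0.111), 107), (np.float64(-0.11), 107), (np.float64(-0.109), 107), (np.float64(-0.108), 91), (np.float64(-0.107), 91), (np.float64(-0.106), 91), (np.float64(-0.105), 92), (np.float64(-0.104), 92), (np.float64(-0.103), 92), (np.float64(-0.102), 95), (np.float64(-0.101), 95), (np.float64(-0.1), 95), (np.float64(-0.099), 105), (np.float64(-0.098), 105), (np.float64(-0.097), 105), (np.float64(-0.096), 105), (np.float64(-0.095), 105), (np.float6
[... 1263 characters left out ...]
), 99), (np.float64(-0.101), 99), (np.float64(-0.1), 99), (np.float64(-0.099), 110), (np.float64(-0.098), 110), (np.float64(-0.097), 110), (np.float64(-0.096), 112), (np.float64(-0.095), 112), (np.float64(-0.094), 112), (np.float64(-0.093), 115), (np.float64(-0.092), 115), (np.float64(-0.091), 115), (np.float64(-0.09), 106), (np.float64(-0.089), 106), (np.float64(-0.088), 99), (np.float64(-0.087), 99), (np.float64(-0.086), 99), (np.float64(-0.085), 103), (np.float64(-0.084), 103), (np.float64(-0.083), 103), (np.float64(-0.082), 101), (np.float64(-0.081), 101), (np.float64(-0.08), 101), (np.float64(-0.079), 104), (np.float64(-0.078), 104), (np.float64(-0.077), 104), (np.float64(-0.076), 116)]
```

View pics/t7v.png

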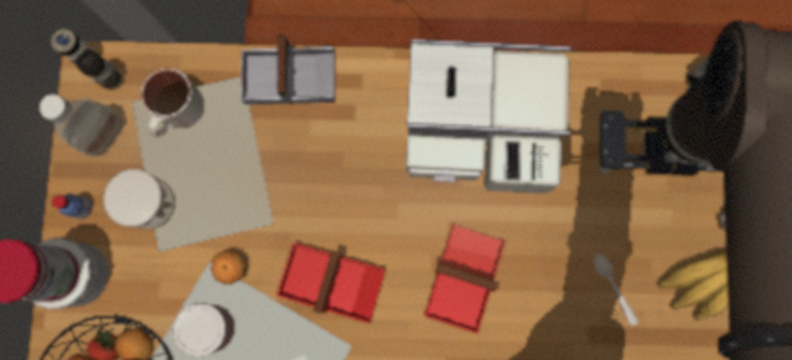

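Final view: cover shut with the knob at its starting place, drawer flush, tray empty and level, no walnut left on the counter, and the visible bystanders standing. Handing in.

```bash
python3 -c "
from station import manip
print(manip.close_job())"
```

```text
the job is handed in; nothing more can be done
None
```

I finished every step of the task and handed the job in at about 45 s on the robot's clock; it gave no verdict.

- **Drawer and wheel:** I pushed the drawer home to a 6 N stop. I rolled the thumbwheel from click 2 to click 6, and the pointer then read −0.091 m in the mill frame, which matches the long mark.
- **Cover and walnuts:** I slid the cover to its open stop (5.4 N) and tipped all five walnuts from the tray. I then dropped in the two loose ones by hand. A top view showed all seven below the rim in about one layer.
- **Shutting and tray:** I pushed the cover shut to an 8 N stop. The empty tray stands on the counter beside the mill.

**Last checks:** The final top view showed the cover shut, the drawer flush, the tray empty and flat, and no walnut on the visible counter. The mug and jar were standing. The arm hid the timer in that view, but the arm's moves never went down near it.

**Not as planned:**
- During the second of three wheel strokes, the fingertip pressed too hard on the wheel, reaching about 34 N. The wheel moved two clicks instead of one. I checked it and finished with one careful stroke.
- I saw only two loose walnuts, so I took the possible third as absent.
- I did not take a close-up of the wheel at the end. Nothing touched it after the click 6 reading, and a coarse check in the final top view agreed.
- I viewed 16 pictures, two over the budget of 14.

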